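# Put the tasting etagere together

## Task

Put the tasting etagere together on its oak base where it stands: from the bottom up, the largest dish on the base, then the middle dish, then the smallest, and last the finial, letting go of each before you take the next. Each part must sit fully down and level on the spigot of the one below. Keep all parts upright, and leave the base and the other goods on the table where they are.

Things in the scene. Friction and masses are not known exactly. Their poses are not given: they have to be found in the camera images.
- stand_base: Base of the etagere, loose but heavy (1.2 kg), stays where it stands: oak disc 120 mm across, 16 mm high, with a short oak column and a brass collar 41 mm across whose top, the seat, is 40 mm above the origin; a tapered brass spigot 14 mm high (21 mm at the root, 8 mm at the tip) stands on it. Origin: centre of the underside; z up; round.
- large_tier: Largest white dish, 140 mm across, rim 26 up, on an upright oak stem. Foot: oak ring 44 across, 16 high, with a socket 24 across, 16 deep, open below. Grip its plain 22 mm cylinder, 31 to 76 up. Brass collar 41 across, 76 to 80; its top is the seat for the next foot, with a tapered spigot 14 high (21 at root, 8 at tip). Origin: centre of the foot's underside; z up; round. Lengths in mm.
- middle_tier: Middle white dish, 110 mm across, rim 26 up, on an upright oak stem. Foot: oak ring 44 across, 16 high, with a socket 24 across, 16 deep, open below. Grip its plain 22 mm cylinder, 31 to 68 up. Brass collar 41 across, 68 to 72; its top is the seat for the next foot, with a tapered spigot 14 high (21 at root, 8 at tip). Origin: centre of the foot's underside; z up; round. Lengths in mm.
- small_tier: Smallest white dish, 84 mm across, rim 26 up, on an upright oak stem. Foot: oak ring 44 across, 16 high, with a socket 24 across, 16 deep, open below. Grip its plain 22 mm cylinder, 31 to 60 up. Brass collar 41 across, 60 to 64; its top is the seat for the next foot, with a tapered spigot 14 high (21 at root, 8 at tip). Origin: centre of the foot's underside; z up; round. Lengths in mm.
- finial: Finial, the oak grip that crowns the etagere, 53 mm high. Foot: oak ring 44 across, 16 high, with a socket 24 across, 16 deep, open below. Above it a thin brass ring 45 across (up to 18), a waist, then a knob to take it by: a plain cylinder 28 across from 27 to 45 up, domed above. Origin: centre of the foot's underside; z up; round. Lengths in mm.
- front_left_holder: Bystander: oak block 22x52x16 mm with an upright price card, 66 wide and 62 mm high in all, near the front on the left. Origin: centre of the underside.
- front_right_holder: Bystander: the like price card holder, near the front on the right. Origin: centre of the underside.
- white_canister: Bystander: white round canister with oak lid and knob, 68 mm across, 85 mm high. Origin: centre of the underside.
- green_canister: Bystander: green round canister with oak lid and knob, 64 mm across, 75 mm high. Origin: centre of the underside.
- ribbon_pack: Bystander: wrapped dotted gift bar with a flat ribbon, 71x190x52 mm (long along its y), lying at the left. Origin: centre of the underside.
Not all that is in view belongs to the job. Leave any blue or purple look-alike of the middle_tier alone.

How it is judged:
By the outcome, as a careful person would: the job done as asked, in the order asked, and still so for the second after the job is handed in, with the robot touching nothing.
It also fails if it takes over 134 s, if anything falls off the work surface, if the arm or the gripper's body presses on something with over 40 N, if the wrist force passes 120 N, or if a joint passes its speed limit or range.

## Robot

A 6-joint arm with a two-finger parallel gripper is mounted at the origin on a cart in front of the work surface, level with it; the furniture and walls round the work are solid. World frame = base frame: x ahead of the robot, y to its left, z up, the work surface at z = 0. Lengths are in m, angles in rad, forces in N, time in s.
With the tool pointing down it reaches from about 0.25 to 0.85 m from the base axis. Payload 12.5 kg.
Tool frame: the origin (TCP) lies between the finger pads; the fingertips stand 11 mm ahead of it and the grasp point (between the pads) lies 8 mm behind it; z points along the fingers, y is the line along which they close (so a half turn about z gives the same grasp; the last joint's range is limited). The gripper opens to 93 mm and grips with 3 to 60 N. Pads are 15 mm wide; open, the fingers measure 128 mm over their backs; the gripper's body (75 mm by 188 mm) begins 65 mm behind the grasp point.
Start: joints at [-1.396, 0.351, 1.652, -0, 1.139, -0.085], TCP at [0.141, -0.532, 0.23] pointing down, gripper open.
Joint ranges: [-2.75, 2.75], [-0.79, 2.1], [0.01, 2.65], [-1.57, 4.71], [0.07, 3.14], [-2.87, 2.87]. Speed limits (rad/s): [2.22, 2.22, 2.79, 3.14, 3.14, 3.14].

## Interface

Orientations are given as a rotation vector (axis times angle).
In Python, from rig import ctrl gives the robot as it stands.
- The arm moves only by the shell command python3 -m inch 'ROWS' [OPENING] [FORCE]. ROWS is a JSON object of lists of equal length, an entry for each row: "xyz": the shift along the tool's x, y, z in cm, a list of three; "rotation": the turn, a rotation vector about the tool's x, y, z in rad, a list of three. A call has 1 to 8 rows; each row shifts and turns the commanded pose from where the row before left it, along the tool's axes as they then stand; what a row does not reach is not made up. A row lasts 1/12 s, in which the tool goes at most 41.7 mm and 7.16 degrees, less where a joint would pass 70% of its speed; a pose out of reach is approached as far as the arm can. A call is refused whole if a number of a shift passes 4.17 or a number of a turn 0.125, either way. A call with a gripper value outside its range is refused whole. OPENING is the opening, from -1 (shut) to 1 (fully open), set as the call begins (- or left out, the last holds). The fingers move at their own pace and stop on an object; FORCE is the grip in N (left out, the last holds). Time passes only in rows, so rows that do not move let the fingers close. It gives the time, the measured TCP pose, the force, the opening and the grip force at its end, in the units of the state.
- ctrl.state(): the state, without advancing time (a new reading comes with each control period).
- ctrl.grab_frame(name): name is "scene" or "top"; returns the picture (384x512x3 uint8, blue, green, red); there is no depth.
- ctrl.camera_info(name): a dict with "intrinsics" (3x3 intrinsics, pixels), "eye" and "attitude" of the camera in the world. Camera axes: x right, y up, looking along -z (the intrinsics and any distortion apply to the point x, -y, -z); pixel columns grow to the right and rows downward; lengths in m; the calibration is good to about 2 mm. A picture is of the moment at which its call begins. camera_info takes no time and is no camera call.
- ctrl.close_job(): hands the job in; it is judged then, once.
The state is a dict: "time": time; "joints": joint angles; "joint_vel": joint speeds; "joint_efforts": joint torques, N m; "tool_pos": TCP position; "tool_rot": TCP orientation; "wrist_force": force on the tool from outside, world axes, zero at the start; "wrist_torque": the same for the moment, N m; "opening": finger opening in m; "grip_force": force on a finger pad.
Only numpy, scipy, OpenCV 4.12 (cv2) and the standard library are available. Lean on these libraries where they do the work, as an engineer would, in place of code of your own. Each camera call takes 0.05 s, during which the arm holds its last target. There are 200 camera calls.

## Working session

There is one attempt and no reset: what is moved stays moved. The work goes in short steps, Python scripts to look and compute and a shell command to move; the robot and the scene stay as the last step left them, time stands still between calls to the robot, and variables do not carry over. Pictures are saved under pics/ and viewed, at most 15 in all, crops included, and the job is handed in when it is done.

```bash
ls; mkdir -p pics
python3 - <<'E'
from rig import ctrl
import cv2
print(ctrl.state())
for n in("scene","top"):
    cv2.imwrite(f"pics/{n}0.png",cv2.resize(ctrl.grab_frame(n),(800,600),interpolation=cv2.INTER_CUBIC)); print(ctrl.camera_info(n))
E
```

```text
pics
{'time': 0.0, 'joints': array([-1.39559333e+00,  3.51241580e-01,  1.65243478e+00, -9.51387651e-06,
        1.13909825e+00, -8.45789016e-02]), 'joint_vel': array([-0.00118525,  0.00075609, -0.00200549, -0.00026581,  0.00043195,
        0.00019229]), 'joint_efforts': array([ 1.20280823e-03, -4.97319531e+01, -2.85252160e+01,  7.00284960e-02,
        2.57667387e-02, -1.10380606e-04]), 'tool_pos': array([ 0.141253  , -0.53120263,  0.22909443]), 'tool_rot': array([-3.11395674e+00, -4.06771290e-01,  9.76165856e-05]), 'wrist_force': array([ 0.53787517, -0.60078219,  0.25425816]), 'wrist_torque': array([ 0.02997684,  0.02947568, -0.01149427]), 'grip_force': 0.0, 'opening': 0.09301967422492022}
{'intrinsics': array([[440.18877312,   0.        , 256.080532  ],
       [  0.        , 440.18877312, 193.16995596],
       [  0.        ,   0.        ,   1.        ]]), 'eye': array([-0.10761357,  0.74153242,  1.04741285]), 'attitude': array([ 0.34210446, -0.9528401 , -2.34520894])}
{'intrinsics': array([[346.85200454,   0.        , 257.16823564],
       [  0.        , 346.85200454, 190.23711833],
       [  0.        ,   0.        ,   1.        ]]), 'eye': array([ 0.40051313, -0.06146351,  1.34099757]), 'attitude': array([ 0.06900217, -0.04470775, -1.54439714])}
```

View pics/scene0.png

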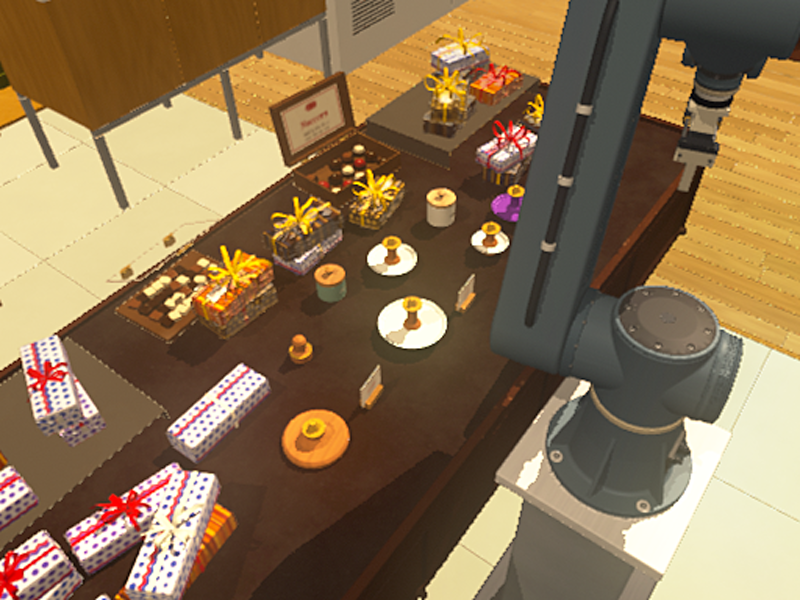

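View pics/top0.png

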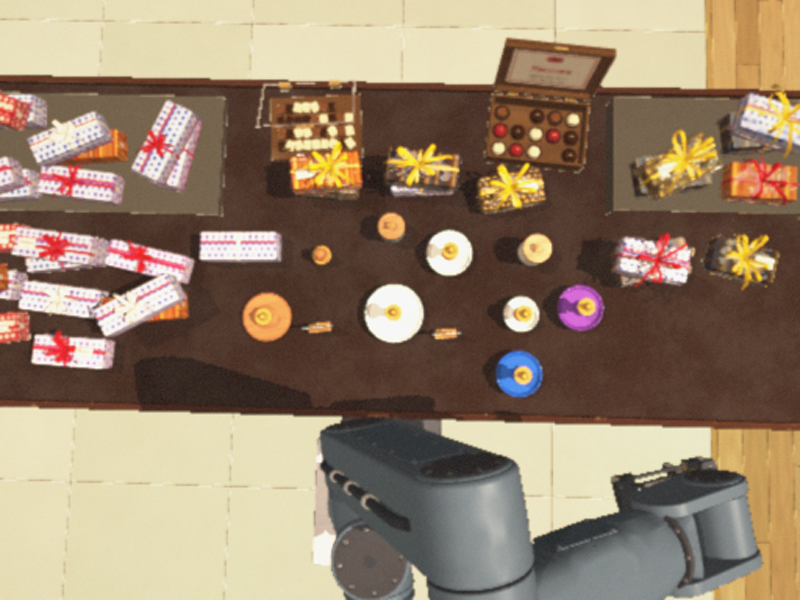

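The top view (800 px scale) shows the base at (266,316), large white dish (394,313), middle white dish (450,252), small white dish (521,314) and finial (321,254). The middle dish's look-alikes are purple at (581,307) and blue at (519,373); the white canister is at (536,249) and the green one at (391,226). I choose the white middle dish at (450,252), then check it in a crop and measure.

```bash
cat > h.py <<'E'
from rig import ctrl
import cv2, numpy as np
from scipy.spatial.transform import Rotation as R
from scipy.optimize import least_squares
def proj(n,P):
    c=ctrl.camera_info(n); p=R.from_rotvec(c["attitude"]).inv().apply(np.atleast_2d(P)-c["eye"])*[1,-1,-1]
    q=p@c["intrinsics"].T; return q[:,:2]/q[:,2:]
def ray(n,uv,z):
    return least_squares(lambda s: (proj(n,[s[0],s[1],z])-uv).ravel(),[.4,0]).x
def blob(im,uv,kind):
    hsv=cv2.cvtColor(im,cv2.COLOR_BGR2HSV)
    m=cv2.inRange(hsv,(0,0,110),(179,75,255)) if kind=="w" else cv2.inRange(hsv,(5,90,100),(28,255,255))
    k,l,s,c=cv2.connectedComponentsWithStats(m)
    d=np.where(s[:,4]>12,np.hypot(*(c-uv).T),1e9); d[0]=1e9; i=d.argmin()
    pts=np.argwhere(l==i)[:,::-1].astype(np.int32); h=cv2.convexHull(pts)
    M=np.zeros(m.shape,np.uint8); cv2.fillConvexPoly(M,h,1); ys,xs=np.nonzero(M)
    return np.array([xs.mean(),ys.mean()]),len(xs)
def circ(n,uv,z,r):  # centre of a disc whose projected outline has centroid uv; and area
    t=np.linspace(0,2*np.pi,60,endpoint=False); o=np.c_[r*np.cos(t),r*np.sin(t),0*t]
    def cen(s):
        q=proj(n,o+[s[0],s[1],z]).astype(np.float32); m=cv2.moments(q); return np.array([m["m10"],m["m01"]])/m["m00"],m["m00"]
    s=least_squares(lambda s:cen(s)[0]-uv,[.4,0],diff_step=1e-3).x
    return s,cen(s)[1]
E
python3 - <<'E'
from h import *
T=ctrl.grab_frame("top");S=ctrl.grab_frame("scene")
cv2.imwrite("pics/c1.png",cv2.resize(T[125:265,125:405],(800,400),interpolation=cv2.INTER_CUBIC))
cv2.imwrite("pics/c2.png",cv2.resize(S[120:310,170:360],(600,600),interpolation=cv2.INTER_CUBIC))
for nm,kd,z,r,t,s in [("base","o",.016,.06,(266,316),(316,438)),("large","w",.026,.07,(394,313),(412,322)),("middle","w",.026,.055,(450,252),(392,258)),("small","w",.026,.042,(521,314),(490,241)),("finial","o",.017,.0225,(321,254),(301,352))]:
    for n,im,uv in(("top",T,t),("scene",S,s)):
        c,a=blob(im,np.array(uv)/1.5625,kd); p,A=circ(n,c,z,r); print(nm,n,c.round(1),a,round(A),p.round(4))
E
```

```text
base top [170.5 202.4] 838 765 [0.4416 0.2913]
base scene [201.5 280.4] 1345 1256 [0.4386 0.297 ]
large top [251.8 200.1] 1186 1066 [ 0.4582 -0.0203]
large scene [270.3 208.9] 693 1144 [ 0.4356 -0.025 ]
middle top [287.3 161.4] 728 645 [ 0.6093 -0.152 ]
middle scene [256.7 166.8] 298 530 [ 0.5882 -0.1571]
small top [333.3 200.6] 459 388 [ 0.4641 -0.3288]
small scene [318.6 156.5] 114 290 [ 0.4425 -0.3281]
finial top [205.7 162.6] 148 105 [0.5987 0.1616]
finial scene [191.7 223.4] 237 126 [0.6001 0.1619]
```

View pics/c1.png

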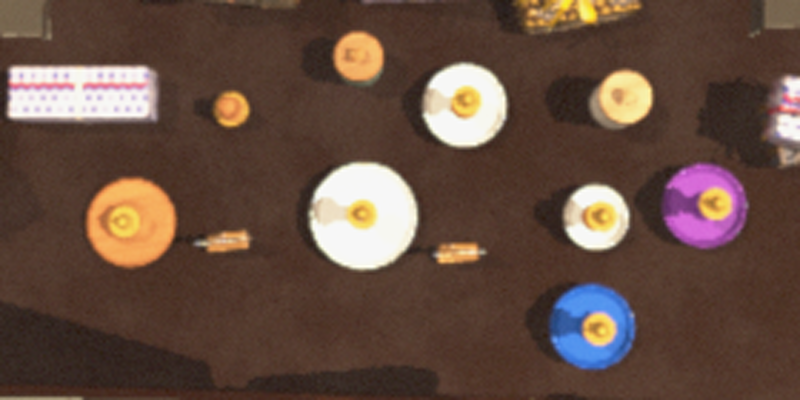

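View pics/c2.png

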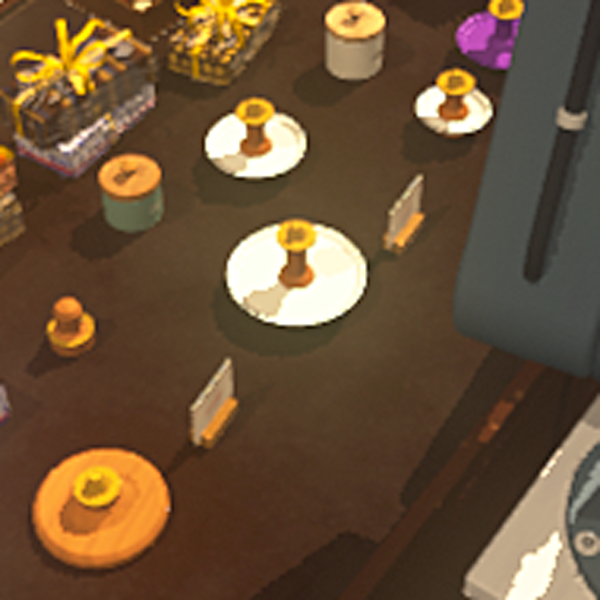

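The crops show that the white dish at crop1 (465,105) is the middle tier; the purple (705,206) and blue (592,326) ones are look-alikes. Next I'll cross-check positions using the collars and the outlines with a looser mask.

Run:
```python
from h import *
k1=800/280;k2=600/190
for nm,z,t,s in [("base",.042,(123,221),(97,487)),("large",.082,(362,213),(297,233)),("middle",.074,(465,101),(255,109)),("small",.066,(600,216),(457,78)),("finial",.04,(231,107),(68,306))]:
    a=np.array(t)/k1+[125,125]-.5; b=np.array(s)/k2+[170,120]-.5
    tri=least_squares(lambda P:np.r_[(proj("top",P)-a).ravel(),(proj("scene",P)-b).ravel()],[.4,0,.05])
    print(nm,ray("top",a,z).round(4),ray("scene",b,z).round(4),"tri",tri.x.round(4),tri.fun.round(1))
# dish outline ellipse centres read in scene crop
for nm,s,r in[("large",(297,273),.07),("middle",(256,141),.055),("small",(454,108),.042),("baseTop",(102,503),.06)]:
    print(nm,circ("scene",np.array(s)/k2+[170,120]-.5,.016 if r==.06 else .026,r)[0].round(4))
print(ctrl.state()["tool_pos"])
```

```text
base [0.4426 0.2957] [0.4407 0.2959] tri [0.4419 0.2955 0.0407] [ 0.1  0.2 -0.2 -0. ]
large [ 0.4592 -0.0199] [ 0.4591 -0.0217] tri [ 0.4586 -0.0203  0.0835] [ 0.1  0.2 -0.2 -0. ]
middle [ 0.6074 -0.1484] [ 0.6113 -0.1529] tri [ 0.6068 -0.1478  0.0798] [-0.1 -0.1  0.1  0. ]
small [ 0.4639 -0.3249] [ 0.4671 -0.3329] tri [ 0.4629 -0.3236  0.0742] [ 0.1  0.2 -0.2 -0. ]
finial [0.5975 0.1592] [0.6052 0.1555] tri [0.5983 0.1593 0.0477] [-0.4 -0.5  0.5  0.1]
large [ 0.4602 -0.0225]
middle [ 0.6137 -0.1556]
small [ 0.4658 -0.3299]
baseTop [0.4414 0.2926]
[ 0.14128895 -0.53135259  0.22934131]
```

Positions agree within a few mm: base (0.442,0.294), large (0.459,-0.021), middle (0.609,-0.151), small (0.465,-0.329), finial (0.599,0.161). Next I'll align the tool with the world axes and go above the large dish.

```bash
python3 -m inch '{"xyz":[[0,0,0],[0,0,0],[0,0,0]],"rotation":[[0,0,0.087],[0,0,0.087],[0,0,0.086]]}' 1 40
python3 -m inch '{"xyz":[[2,-3.2,0],[2,-3.2,0],[2,-3.2,0],[2,-3.2,0],[2,-3.2,0],[2,-3.2,0],[2,-3.2,0],[2,-3.2,0]],"rotation":[[0,0,0],[0,0,0],[0,0,0],[0,0,0],[0,0,0],[0,0,0],[0,0,0],[0,0,0]]}'
python3 -m inch '{"xyz":[[2,-3.2,0],[2,-3.2,0],[2,-3.2,0],[2,-3.2,0],[2,-3.2,0],[2,-3.2,0],[2,-3.2,0],[1.8,-3,0]],"rotation":[[0,0,0],[0,0,0],[0,0,0],[0,0,0],[0,0,0],[0,0,0],[0,0,0],[0,0,0]]}'
python3 -m inch '{"xyz":[[0,0,0],[0,0,0],[0,0,0],[0,0,0]],"rotation":[[0,0,0],[0,0,0],[0,0,0],[0,0,0]]}'; python3 -c "
from h import *
s=ctrl.state();print(s);print(R.from_rotvec(s['tool_rot']).as_matrix().round(3))"
```

```text
time: 0.45
tool_pos: [0.1413, -0.5314, 0.2295]
tool_rot: [-3.141, 0.007, 0.0]
wrist_force: [0.8, 0.0, -0.3]
opening: 0.0929
grip_force: 0.0
time: 1.12
tool_pos: [0.3018, -0.2739, 0.2297]
tool_rot: [3.141, -0.001, 0.0]
wrist_force: [0.3, -0.3, -0.2]
opening: 0.0929
grip_force: 0.0
time: 1.78
tool_pos: [0.4602, -0.0195, 0.2297]
tool_rot: [3.142, 0.0, 0.0]
wrist_force: [0.1, -0.3, 1.2]
opening: 0.0928
grip_force: 0.0
time: 2.12
tool_pos: [0.4589, -0.0224, 0.2296]
tool_rot: [3.141, -0.002, -0.001]
wrist_force: [-0.3, 0.0, -0.3]
opening: 0.0931
grip_force: 0.0
{'time': 2.1167, 'joints': array([-1.50122679e-01,  1.85307529e-01,  1.87431508e+00, -2.11213314e-04,
        1.08230171e+00,  1.42205596e+00]), 'joint_vel': array([-0.00893796, -0.00234892, -0.00066447,  0.00075903,  0.0002437 ,
        0.0016676 ]), 'joint_efforts': array([ 8.17591734e-01, -3.87181091e+01, -2.77306026e+01,  4.14086378e-02,
       -7.73175876e-02, -5.43995993e-03]), 'tool_pos': array([ 0.45891645, -0.02243736,  0.22958038]), 'tool_rot': array([ 3.14145692e+00, -2.01549202e-03, -5.58765955e-04]), 'wrist_force': array([-0.33966624,  0.02144504, -0.31162993]), 'wrist_torque': array([0.01773655, 0.01644798, 0.05272604]), 'grip_force': 0.0, 'opening': 0.09312043563338038}
[[ 1.    -0.001 -0.   ]
 [-0.001 -1.    -0.   ]
 [-0.     0.    -1.   ]]
```

```bash
python3 -m inch '{"xyz":[[0,-0.1,3],[0,0,3],[0,0,3],[0,0,3],[0,0,3],[0,0,2],[0,0,1.2],[0,0,0]],"rotation":[[0,0,0],[0,0,0],[0,0,0],[0,0,0],[0,0,0],[0,0,0],[0,0,0],[0,0,0]]}'
python3 -m inch '{"xyz":[[0,0,0],[0,0,0],[0,0,0],[0,0,0],[0,0,0],[0,0,0],[0,0,0],[0,0,0]],"rotation":[[0,0,0],[0,0,0],[0,0,0],[0,0,0],[0,0,0],[0,0,0],[0,0,0],[0,0,0]]}' -1 40
python3 -m inch '{"xyz":[[0,0,0],[0,0,0],[0,0,0],[0,0,0],[0,0,0],[0,0,0],[0,0,0],[0,0,0]],"rotation":[[0,0,0],[0,0,0],[0,0,0],[0,0,0],[0,0,0],[0,0,0],[0,0,0],[0,0,0]]}'
python3 -c "
from h import *
S=ctrl.grab_frame('scene');T=ctrl.grab_frame('top')
cv2.imwrite('pics/g1.png',np.hstack([cv2.resize(S[150:250,210:310],(400,400),interpolation=2),cv2.resize(T[150:250,200:300],(400,400),interpolation=2)]))"
```

```text
time: 2.78
tool_pos: [0.4578, -0.0215, 0.0457]
tool_rot: [-3.141, 0.003, 0.006]
wrist_force: [0.7, -0.5, -0.1]
opening: 0.0932
grip_force: 0.0
time: 3.45
tool_pos: [0.4594, -0.0206, 0.0477]
tool_rot: [3.142, -0.0, 0.0]
wrist_force: [0.1, 0.7, -0.1]
opening: 0.0438
grip_force: 0.0
time: 4.12
tool_pos: [0.4594, -0.0206, 0.0477]
tool_rot: [3.142, -0.0, 0.0]
wrist_force: [-0.4, -0.6, 1.8]
opening: 0.0392
grip_force: 40.0
```

View pics/g1.png

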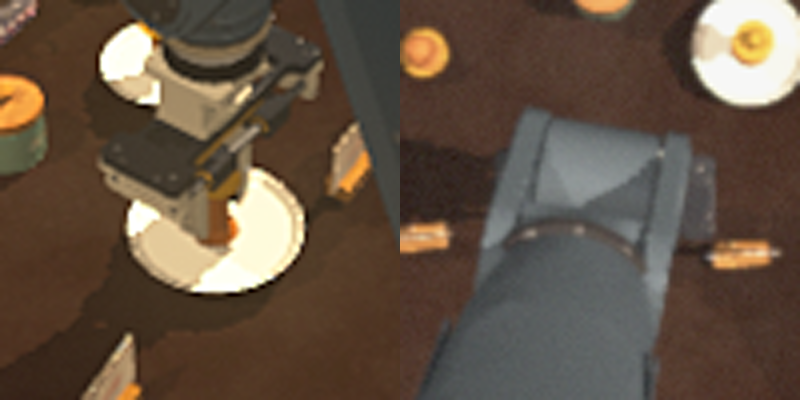

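Opening is 39 mm, so the pads are on the collar (41 mm) rather than the stem. I'll open, go lower and re-grip.

```bash
python3 -m inch '{"xyz":[[0,0,0],[0,0,0],[0,0,0],[0,0,0],[0,0,0.7],[0,0,0],[0,0,0],[0,0,0]],"rotation":[[0,0,0],[0,0,0],[0,0,0],[0,0,0],[0,0,0],[0,0,0],[0,0,0],[0,0,0]]}' 0.3 40
python3 -m inch '{"xyz":[[0,0,0],[0,0,0],[0,0,0],[0,0,0],[0,0,0],[0,0,0],[0,0,0],[0,0,0]],"rotation":[[0,0,0],[0,0,0],[0,0,0],[0,0,0],[0,0,0],[0,0,0],[0,0,0],[0,0,0]]}' -1 40
```

```text
time: 4.88
tool_pos: [0.4593, -0.0205, 0.0405]
tool_rot: [-3.142, 0.0, 0.001]
wrist_force: [-0.5, -0.1, -0.1]
opening: 0.0603
grip_force: 0.0
time: 5.55
tool_pos: [0.4595, -0.0206, 0.0407]
tool_rot: [3.142, -0.0, 0.0]
wrist_force: [-1.0, -1.0, 1.1]
opening: 0.0392
grip_force: 40.0
```

```bash
python3 -c "
from h import *
S=ctrl.grab_frame('scene')
x0,y0,w,k=230,160,75,8
im=cv2.resize(S[y0:y0+w,x0:x0+w],None,fx=k,fy=k,interpolation=2)
x,y,z=ctrl.state()['tool_pos']
for P,c in [((x,y+.0196,z-.011),(255,0,0)),((x,y-.0196,z-.011),(255,0,0)),((x,y,z+.008),(0,0,255)),((.459,-.021,.08),(0,255,0)),((.459,-.021,.094),(255,255,0)),((x,y,z+.073),(255,0,255))]:
    u=(proj('scene',P)[0]+.5-[x0,y0])*k; print(u.round()); cv2.circle(im,tuple(u.astype(int).tolist()),4,c,1)
cv2.imwrite('pics/g2.png',im)"
```

```text
[241. 394.]
[300. 335.]
[270. 331.]
[271. 275.]
[271. 249.]
[269. 213.]
```

View pics/g2.png

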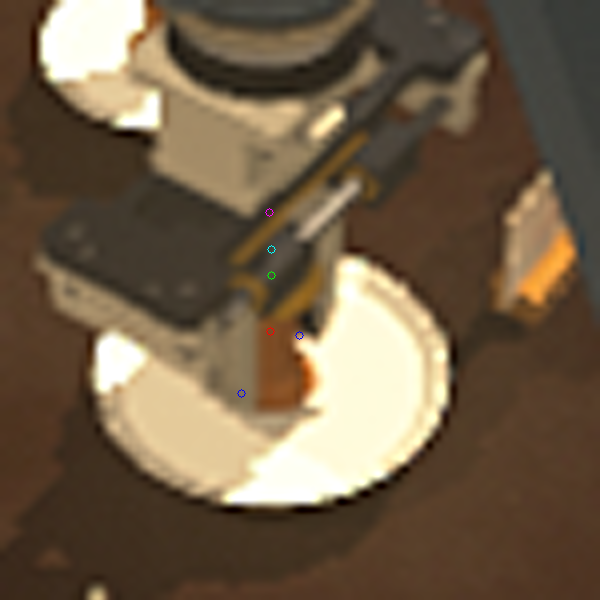

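The image shows the long straight fingers stopped on the collar (right edge at crop (325,285)) with a gap to the stem. They're flat along their length, so the stem has to be gripped with the tool tilted, reaching in under the collar. I'll release, lift and tilt 45°.

```bash
cat >> h.py <<'E'
def to(p,yaw=0,tilt=None):
    """tool-frame shift (cm) to TCP target; optional yaw change (world z) as tool rotvec; reports tilt/azimuth"""
    s=ctrl.state(); M=R.from_rotvec(s["tool_rot"]); m=M.as_matrix(); z=m[:,2]
    print("pos",s["tool_pos"].round(4),"tilt",np.degrees(np.arccos(-z[2])).round(1),"az",np.degrees(np.arctan2(z[1],z[0])).round(1),"closing-z",m[2,1].round(4),"j",s["joints"].round(2))
    if p is not None: print("shift cm",(M.inv().apply(np.array(p)-s["tool_pos"])*100).round(2))
    if yaw: print("yaw rotvec",M.inv().apply([0,0,yaw]).round(4))
E
python3 -m inch '{"xyz":[[0,0,0],[0,0,0],[0,0,0],[0,0,-3],[0,0,-3],[0,0,-4],[0,0,-4],[0,0,-4]],"rotation":[[0,0,0],[0,0,0],[0,0,0],[0,0,0],[0,0,0],[0,0,0],[0,0,0],[0,0,0]]}' 1 40
python3 -m inch '{"xyz":[[0,0,0],[0,0,0],[0,0,0],[0,0,0],[0,0,0],[0,0,0],[0,0,0],[0,0,0]],"rotation":[[0,0.112,0],[0,0.112,0],[0,0.112,0],[0,0.112,0],[0,0.112,0],[0,0.112,0],[0,0.113,0],[0,0,0]]}'
python3 -m inch '{"xyz":[[0,0,0],[0,0,0],[0,0,0]],"rotation":[[0,0,0],[0,0,0],[0,0,0]]}'
python3 -c "
from h import *
to((.459,-.021,.048)); to((.459-.1,-.021,.148))"
```

```text
time: 6.27
tool_pos: [0.4588, -0.0205, 0.2225]
tool_rot: [-3.141, 0.0, 0.001]
wrist_force: [1.2, 0.4, -0.6]
opening: 0.0883
grip_force: 0.0
time: 6.93
tool_pos: [0.4605, -0.0135, 0.2204]
tool_rot: [-2.945, -0.017, -1.021]
wrist_force: [0.1, 0.3, -0.4]
opening: 0.0932
grip_force: 0.0
time: 7.18
tool_pos: [0.462, -0.014, 0.2213]
tool_rot: [-2.947, -0.018, -1.019]
wrist_force: [-0.0, -0.8, 0.3]
opening: 0.0929
grip_force: 0.0
pos [ 0.462  -0.014   0.2213] tilt 38.2 az 2.4 closing-z -0.0183 j [-0.23 -0.03  2.3   0.66  0.27  0.75]
shift cm [-10.95   1.01  13.42]
pos [ 0.462  -0.014   0.2213] tilt 38.2 az 2.4 closing-z -0.0183 j [-0.23 -0.03  2.3   0.66  0.27  0.75]
shift cm [-12.64   0.64  -0.62]
```

```bash
cat > kin.py <<'E'
from h import *
J=np.array([[-1.39559333,.35124158,1.65243478,0,1.13909825,-.0845789],[-.150122679,.185307529,1.87431508,-.000211,1.08230171,1.42205596]])
Pp=np.array([[.14125,-.53120,.2291],[.458916,-.022437,.22958]]); 
def fk(j,q):
    h,L1,L2,e,d,o=q
    r=lambda a,t:R.from_euler(a,t)
    A=r('z',j[0]); B=A*r('y',j[1]); C=B*r('y',j[2]); D=C*r('z',j[3])*r('y',j[4]); E=D*r('z',j[5])
    w=np.array([0,0,h])+A.apply([0,o,0])+B.apply([0,0,L1])+C.apply([e,0,L2])
    return w+E.apply([0,0,d]),E,w
E
python3 - <<'E'
from kin import *
s=ctrl.state(); JJ=np.vstack([J,s["joints"]]);PP=np.vstack([Pp,s["tool_pos"]])
f=least_squares(lambda q:np.r_[np.ravel([fk(j,q)[0]-p for j,p in zip(JJ,PP)]),.001*(q-[.2,.6,.6,0,.3,.05])],[.2,.6,.6,0,.3,.05])
print(f.x.round(4),f.fun[:9].round(4)); p,E,w=fk(s["joints"],f.x); print((E.inv()*R.from_rotvec(s["tool_rot"])).as_rotvec().round(3),w)
E
```

```text
[0.2588 0.4873 0.4378 0.0407 0.2666 0.0465] [ 0.  0. -0.  0. -0.  0. -0. -0.  0.]
[0.    0.    1.571] [ 0.29739928 -0.02085323  0.43085721]
```

```bash
cat >> kin.py <<'E'
Q=np.array([.2588,.4873,.4378,.0407,.2666,.0465])
LO=np.array([-2.75,-.79,.01,-1.57,.07,-2.87]);HI=np.array([2.75,2.1,2.65,4.71,3.14,2.87])
def pose(a,az):  # a deg below horizontal, az deg; closing axis horizontal
    a,az=np.radians([a,az]); z=np.array([np.cos(a)*np.cos(az),np.cos(a)*np.sin(az),-np.sin(a)])
    y=np.array([np.sin(az),-np.cos(az),0]); return R.from_matrix(np.c_[np.cross(y,z),y,z])
def ik(p,O):
    h,L1,L2,e,d,o=Q; w=np.array(p)-O.apply([0,0,d]); r=np.hypot(w[0],w[1]); 
    j1=np.arctan2(w[1],w[0])-np.arcsin(o/r); x=np.sqrt(r*r-o*o); z=w[2]-h
    L=np.hypot(L2,e); g=np.arctan2(e,L2); c=(x*x+z*z-L1**2-L*L)/(2*L1*L)
    if abs(c)>1: return []
    b=np.arccos(c); j3=b-g; j2=np.arctan2(x,z)-np.arctan2(L*np.sin(b),L1+L*np.cos(b))
    W=(R.from_euler('z',j1)*R.from_euler('y',j2+j3)).inv()*(O*R.from_euler('z',-np.pi/2))
    m=W.as_matrix(); j5=np.arccos(m[2,2]); out=[]
    j4=np.arctan2(m[1,2],m[0,2]); 
    for k in(0,2*np.pi):
        q4=j4+k
        j6=(R.from_euler('z',-0)*(R.from_euler('z',q4)*R.from_euler('y',j5)).inv()*W).as_rotvec()[2]
        for t in(0,np.pi,-np.pi):
            q=np.array([j1,j2,j3,q4,j5,j6+t]); 
            out.append((np.min(np.minimum(q-LO,HI-q)),q))
    return [o for o in out if o[0]>0]
E
python3 - <<'E'
from kin import *
s=ctrl.state(); print(s["joints"].round(3)); print([o[1].round(3) for o in ik(s["tool_pos"],R.from_rotvec(s["tool_rot"]))])
T={"large":(.459,-.021,.048,45),"middle":(.609,-.151,.044,40),"small":(.465,-.329,.039,35),"pL":(.442,.294,.088,45),"pM":(.442,.294,.164,40),"pS":(.442,.294,.231,35)}
for n,t in T.items():
    print(n)
    for az in range(-120,121,20):
        for m,q in ik(t[:3],pose(t[3],az)): print(az,round(m,2),q.round(2))
E
```

```text
[-0.227 -0.025  2.302  0.659  0.271  0.746]
[array([-0.227, -0.025,  2.302,  0.66 ,  0.271,  0.746]), array([-0.227, -0.025,  2.302,  0.66 ,  0.271, -2.396])]
large
-120 0.79 [ 0.17  0.77  1.73 -0.6   1.28 -2.08]
-120 0.92 [ 0.17  0.77  1.73 -0.6   1.28  1.06]
-100 0.72 [ 0.23  0.71  1.87 -0.81  1.11 -2.15]
-100 0.76 [ 0.23  0.71  1.87 -0.81  1.11  0.99]
-80 0.49 [ 0.27  0.65  2.03 -1.08  0.92 -2.16]
-80 0.49 [ 0.27  0.65  2.03 -1.08  0.92  0.98]
-60 0.1 [ 0.25  0.6   2.19 -1.47  0.75 -2.08]
-60 0.1 [ 0.25  0.6   2.19 -1.47  0.75  1.06]
-40 0.32 [ 0.17  0.56  2.33  4.24  0.65 -1.88]
-40 0.32 [0.17 0.56 2.33 4.24 0.65 1.26]
-20 0.21 [-0.01  0.55  2.44  3.55  0.64 -1.66]
-20 0.21 [-0.01  0.55  2.44  3.55  0.64  1.48]
0 0.18 [-0.25  0.54  2.47  2.85  0.66 -1.52]
0 0.18 [-0.25  0.54  2.47  2.85  0.66  1.62]
20 0.23 [-0.45  0.55  2.42  2.19  0.67 -1.37]
20 0.23 [-0.45  0.55  2.42  2.19  0.67  1.77]
40 0.35 [-0.56  0.57  2.3   1.6   0.74 -1.18]
40 0.35 [-0.56  0.57  2.3   1.6   0.74  1.96]
60 0.5 [-0.58  0.61  2.15  1.17  0.88 -1.06]
60 0.5 [-0.58  0.61  2.15  1.17  0.88  2.08]
80 0.66 [-0
[... 5522 characters left out ...]
3]
-20 0.28 [ 0.89  0.32  2.03 -1.29  0.94 -2.56]
-20 0.28 [ 0.89  0.32  2.03 -1.29  0.94  0.59]
0 0.06 [ 0.79  0.21  2.19  4.65  0.63 -2.53]
0 0.06 [0.79 0.21 2.19 4.65 0.63 0.61]
20 0.24 [ 0.6   0.13  2.3   3.88  0.31 -2.14]
20 0.24 [0.6  0.13 2.3  3.88 0.31 1.  ]
40 0.28 [ 0.36  0.12  2.32  2.24  0.35 -0.9 ]
40 0.28 [0.36 0.12 2.32 2.24 0.35 2.24]
60 0.41 [ 0.17  0.18  2.24  1.59  0.68 -0.63]
60 0.36 [0.17 0.18 2.24 1.59 0.68 2.51]
80 0.56 [ 0.08  0.28  2.09  1.27  0.98 -0.63]
80 0.36 [0.08 0.28 2.09 1.27 0.98 2.51]
100 0.74 [ 0.07  0.4   1.91  1.04  1.24 -0.68]
100 0.41 [0.07 0.4  1.91 1.04 1.24 2.46]
120 0.93 [ 0.11  0.51  1.72  0.85  1.48 -0.76]
120 0.49 [0.11 0.51 1.72 0.85 1.48 2.38]
```

The kinematic model reproduces the arm exactly. An approach azimuth of about +90° (closing axis along x) gives the best joint margins. I'll go via vertical.

```bash
cat >> kin.py <<'E'
def rel(p,a,az):
    s=ctrl.state(); M=R.from_rotvec(s["tool_rot"]); z=M.as_matrix()[:,2]
    rv=(M.inv()*pose(a,az)).as_rotvec(); d=M.inv().apply(np.array(p)-s["tool_pos"])*100
    print("pos",s["tool_pos"].round(4),"below-horiz",np.degrees(np.arcsin(-z[2])).round(1),"j",s["joints"].round(2))
    print("rot",rv.round(3),"|",np.linalg.norm(rv).round(3),"shift cm (now)",d.round(2),"shift after rot",(pose(a,az).inv().apply(np.array(p)-s["tool_pos"])*100).round(2))
E
python3 -c "
from kin import *
s=ctrl.state();rel(s['tool_pos'],90,90)"
```

```text
pos [ 0.462  -0.014   0.2213] below-horiz 51.8 j [-0.23 -0.03  2.3   0.66  0.27  0.75]
rot [ 0.502 -0.539 -1.496] | 1.667 shift cm (now) [0. 0. 0.] shift after rot [0. 0. 0.]
```

```bash
for i in 1 2; do python3 -m inch '{"xyz":[[0,0,0],[0,0,0],[0,0,0],[0,0,0],[0,0,0],[0,0,0],[0,0,0]],"rotation":[[0.0359,-0.0385,-0.1069],[0.0359,-0.0385,-0.1069],[0.0359,-0.0385,-0.1069],[0.0359,-0.0385,-0.1069],[0.0359,-0.0385,-0.1069],[0.0359,-0.0385,-0.1069],[0.0359,-0.0385,-0.1069]]}' |tail -0; done
python3 -m inch '{"xyz":[[0,0,0],[0,0,0]],"rotation":[[0,0,0],[0,0,0]]}'
python3 -m inch '{"xyz":[[0,0,0],[0,0,0],[0,0,0],[0,0,0],[0,0,0],[0,0,0],[0,0,0],[0,0,0]],"rotation":[[0,0.112,0],[0,0.112,0],[0,0.112,0],[0,0.112,0],[0,0.112,0],[0,0.112,0],[0,0.113,0],[0,0,0]]}'
python3 -c "
from kin import *
rel((.459,-.021,.148),45,90)"
```

```text
time: 8.52
tool_pos: [0.4619, -0.0139, 0.2209]
tool_rot: [2.223, 2.219, 0.0]
wrist_force: [-0.6, 0.2, -0.5]
opening: 0.0928
grip_force: 0.0
time: 9.18
tool_pos: [0.4611, -0.0155, 0.2196]
tool_rot: [-1.762, -1.749, -0.731]
wrist_force: [-0.0, -0.6, -0.7]
opening: 0.0928
grip_force: 0.0
pos [ 0.4611 -0.0155  0.2196] below-horiz 44.7 j [-0.51  0.39  1.85  0.68  1.41 -0.8 ]
rot [ 0.001 -0.006 -0.007] | 0.01 shift cm (now) [-5.48 -0.17  4.64] shift after rot [-5.45 -0.21  4.68]Exception ignored on flushing sys.stdout:
BrokenPipeError: [Errno 32] Broken pipe
Exception ignored on flushing sys.stdout:
BrokenPipeError: [Errno 32] Broken pipe
```

```bash
python3 -m inch '{"xyz":[[-1.82,-0.04,1.65],[-1.82,-0.04,1.65],[-1.82,-0.04,1.65],[-1.82,-0.04,1.65],[-1.82,-0.04,1.65],[-1.82,0,1.65],[0,0,0],[0,0,0]],"rotation":[[0,0,0],[0,0,0],[0,0,0],[0,0,0],[0,0,0],[0,0,0],[0,0,0],[0,0,0]]}'
python3 -c "
from kin import *
rel((.459,-.021,.048),45,90)"
```

```text
time: 9.85
tool_pos: [0.4594, -0.021, 0.074]
tool_rot: [-1.761, -1.759, -0.726]
wrist_force: [-0.2, -0.2, 1.0]
opening: 0.0932
grip_force: 0.0
pos [ 0.4594 -0.021   0.074 ] below-horiz 45.1 j [-0.52  0.64  1.91  0.73  1.17 -1.01]
rot [-0.002  0.001 -0.002] | 0.003 shift cm (now) [-1.83 -0.03  1.84] shift after rot [-1.84 -0.04  1.84]
```

```bash
python3 -m inch '{"xyz":[[-0.92,0,0.92],[-0.92,0,0.92],[0,0,0],[0,0,0]],"rotation":[[0,0,0],[0,0,0],[0,0,0],[0,0,0]]}'
python3 -m inch '{"xyz":[[0,0,0],[0,0,0],[0,0,0],[0,0,0],[0,0,0],[0,0,0],[0,0,0],[0,0,0]],"rotation":[[0,0,0],[0,0,0],[0,0,0],[0,0,0],[0,0,0],[0,0,0],[0,0,0],[0,0,0]]}' -1 50
python3 -m inch '{"xyz":[[0,0,0],[0,0,0],[0,0,0],[0,0,0],[0,0,0],[0,0,0],[0,0,0],[0,0,0]],"rotation":[[0,0,0],[0,0,0],[0,0,0],[0,0,0],[0,0,0],[0,0,0],[0,0,0],[0,0,0]]}'
```

```text
time: 10.18
tool_pos: [0.4601, -0.0212, 0.0491]
tool_rot: [-1.76, -1.762, -0.728]
wrist_force: [-0.9, -0.1, -0.2]
opening: 0.093
grip_force: 0.0
time: 10.85
tool_pos: [0.4596, -0.0211, 0.0478]
tool_rot: [-1.759, -1.761, -0.729]
wrist_force: [1.0, -0.7, 1.0]
opening: 0.0441
grip_force: 0.0
time: 11.52
tool_pos: [0.4595, -0.0211, 0.0477]
tool_rot: [-1.759, -1.761, -0.729]
wrist_force: [-1.7, -0.6, -1.4]
opening: 0.0212
grip_force: 50.0
```

```bash
python3 -m inch '{"xyz":[[0.4,0,-0.4],[1.1,0,-1.1],[1.4,0,-1.4],[1.4,0,-1.4],[1.4,0,-1.4],[1.1,0,-1.1],[0.3,0,-0.3],[0,0,0]],"rotation":[[0,0,0],[0,0,0],[0,0,0],[0,0,0],[0,0,0],[0,0,0],[0,0,0],[0,0,0]]}'
python3 -m inch '{"xyz":[[0.7,0,0.7],[1.5,-0.12,1.5],[1.5,-0.12,1.5],[1.5,-0.12,1.5],[1.5,-0.12,1.5],[1.5,-0.12,1.5],[1.5,-0.12,1.5],[1.5,-0.12,1.5]],"rotation":[[0,0,0],[0,0,0],[0,0,0],[0,0,0],[0,0,0],[0,0,0],[0,0,0],[0,0,0]]}'
python3 -m inch '{"xyz":[[1.5,-0.12,1.5],[1.5,-0.12,1.5],[1.5,-0.12,1.5],[1.5,-0.12,1.5],[1.5,-0.12,1.5],[1.5,-0.12,1.5],[1.5,-0.12,1.5],[0.3,0,0.3]],"rotation":[[0,0,0],[0,0,0],[0,0,0],[0,0,0],[0,0,0],[0,0,0],[0,0,0],[0,0,0]]}'
python3 -m inch '{"xyz":[[0,0,0],[0,0,0],[0,0,0],[0,0,0]],"rotation":[[0,0,0],[0,0,0],[0,0,0],[0,0,0]]}'
python3 - <<'E'
from kin import *
rel((.442,.294,.148),45,90)
S=ctrl.grab_frame("scene");T=ctrl.grab_frame("top")
cv2.imwrite("pics/p1.png",np.hstack([cv2.resize(S[195:320,135:260],(400,400),interpolation=2),cv2.resize(T[140:240,120:220],(400,400),interpolation=2)]))
E
```

```text
time: 12.18
tool_pos: [0.46, -0.0213, 0.149]
tool_rot: [-1.76, -1.763, -0.73]
wrist_force: [0.4, -0.3, -4.5]
opening: 0.0213
grip_force: 50.0
time: 12.85
tool_pos: [0.4501, 0.1389, 0.1471]
tool_rot: [-1.759, -1.759, -0.727]
wrist_force: [0.0, -0.8, -4.3]
opening: 0.0206
grip_force: 50.0
time: 13.52
tool_pos: [0.4407, 0.2925, 0.147]
tool_rot: [-1.757, -1.761, -0.725]
wrist_force: [-1.1, 0.2, -4.4]
opening: 0.0213
grip_force: 50.0
time: 13.85
tool_pos: [0.4426, 0.2893, 0.148]
tool_rot: [-1.76, -1.76, -0.729]
wrist_force: [-0.1, -0.3, -3.8]
opening: 0.0206
grip_force: 50.0
pos [0.4426 0.2893 0.148 ] below-horiz 45.0 j [ 0.12  0.43  2.02  1.07  0.93 -0.66]
rot [-0.  0. -0.] | 0.0 shift cm (now) [ 0.33 -0.06  0.33] shift after rot [ 0.33 -0.06  0.33]
```

View pics/p1.png

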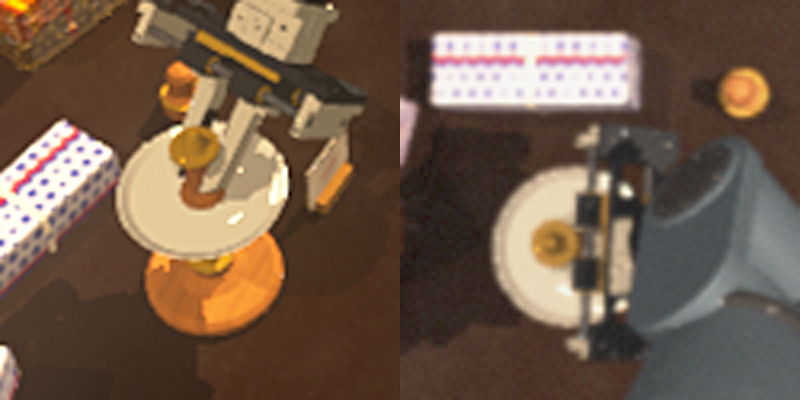

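Run:
```python
from kin import *
a=np.array([155,243])/4+[120,140]-.5; b=np.array([195,148])/3.2+[135,195]-.5
print(ray("top",a,.183),ray("scene",b,.183))
print(ray("scene",np.array([202.5,193])/3.2+[135,195]-.5,.126))
```

```text
[0.44255688 0.28851608] [0.43943072 0.2922129 ]
[0.43919911 0.29332935]
```

```bash
python3 -m inch '{"xyz":[[0.39,0.05,0.39],[-0.9,0,0.9],[-0.9,0,0.9],[-0.9,0,0.9],[-0.3,0,0.3],[0,0,0],[0,0,0],[0,0,0]],"rotation":[[0,0,0],[0,0,0],[0,0,0],[0,0,0],[0,0,0],[0,0,0],[0,0,0],[0,0,0]]}'
python3 -m inch '{"xyz":[[-0.25,0,0.25],[-0.25,0,0.25],[-0.25,0,0.25],[-0.15,0,0.15],[0,0,0],[0,0,0]],"rotation":[[0,0,0],[0,0,0],[0,0,0],[0,0,0],[0,0,0],[0,0,0]]}'
python3 -c "
from kin import *
rel((.442,.295,.0877),45,90)"
```

```text
time: 14.62
tool_pos: [0.4434, 0.2957, 0.1065]
tool_rot: [-1.759, -1.761, -0.73]
wrist_force: [0.5, 0.7, -3.2]
opening: 0.0207
grip_force: 50.0
time: 15.12
tool_pos: [0.443, 0.2955, 0.0929]
tool_rot: [-1.759, -1.761, -0.729]
wrist_force: [-1.0, 0.0, -3.5]
opening: 0.021
grip_force: 50.0
pos [0.443  0.2955 0.0929] below-horiz 45.0 j [ 0.13  0.55  2.03  1.17  0.86 -0.81]
rot [-0.001 -0.     0.001] | 0.001 shift cm (now) [-0.41 -0.1   0.33] shift after rot [-0.41 -0.1   0.33]
```

```bash
python3 -m inch '{"xyz":[[-0.12,0,0.12],[-0.12,0,0.12],[-0.08,0,0.08],[0,0,0],[0,0,0]],"rotation":[[0,0,0],[0,0,0],[0,0,0],[0,0,0],[0,0,0]]}'
python3 -m inch '{"xyz":[[-0.05,0,0.05],[0,0,0],[0,0,0]],"rotation":[[0,0,0],[0,0,0],[0,0,0]]}'
python3 -m inch '{"xyz":[[-0.05,0,0.05],[0,0,0],[0,0,0]],"rotation":[[0,0,0],[0,0,0],[0,0,0]]}'
```

```text
time: 15.53
tool_pos: [0.443, 0.2955, 0.0884]
tool_rot: [-1.759, -1.761, -0.729]
wrist_force: [-0.9, -1.5, -4.4]
opening: 0.0208
grip_force: 50.0
time: 15.78
tool_pos: [0.443, 0.2955, 0.0879]
tool_rot: [-1.759, -1.761, -0.729]
wrist_force: [-0.1, -1.6, -4.2]
opening: 0.021
grip_force: 50.0
time: 16.03
tool_pos: [0.4431, 0.2957, 0.0878]
tool_rot: [-1.758, -1.761, -0.73]
wrist_force: [-2.5, -4.9, 4.4]
opening: 0.0209
grip_force: 50.0
```

```bash
python3 -m inch '{"xyz":[[0,0,0],[0,0,0],[0,0,0],[0,0,0],[0,0,0],[0,0,0]],"rotation":[[0,0,0],[0,0,0],[0,0,0],[0,0,0],[0,0,0],[0,0,0]]}' 0.4 50
python3 -m inch '{"xyz":[[0,0,-1],[0,0,-2],[0,0,-3],[0,0,-3],[0,0,-3],[0,0,-3],[0,0,0],[0,0,0]],"rotation":[[0,0,0],[0,0,0],[0,0,0],[0,0,0],[0,0,0],[0,0,0],[0,0,0],[0,0,0]]}'
python3 - <<'E'
from kin import *
rel((.609,-.151,.2),40,90)
for z,a in((.044,40),(.144,40)):
  for p in((.609,-.151),(.443,.2955)): print([(round(m,2),q.round(2)) for m,q in ik((*p,z+.12*(p[1]>0)),pose(a,90))])
S=ctrl.grab_frame("scene");T=ctrl.grab_frame("top")
cv2.imwrite("pics/p2.png",np.hstack([cv2.resize(S[195:320,135:260],(400,400),interpolation=2),cv2.resize(T[140:240,120:220],(400,400),interpolation=2)]))
E
```

```text
time: 16.53
tool_pos: [0.443, 0.2956, 0.0872]
tool_rot: [-1.759, -1.761, -0.729]
wrist_force: [0.1, 0.9, 0.1]
opening: 0.0562
grip_force: 0.0
time: 17.2
tool_pos: [0.4437, 0.1885, 0.1942]
tool_rot: [-1.761, -1.761, -0.732]
wrist_force: [0.1, -0.1, 0.2]
opening: 0.0652
grip_force: 0.0
pos [0.4437 0.1885 0.1942] below-horiz 45.0 j [-0.11  0.33  2.02  0.9   1.11 -0.66]
rot [0.002 0.088 0.001] | 0.088 shift cm (now) [-23.62  16.57 -24.37] shift after rot [-21.37  16.53 -26.38]
[(np.float64(1.13), array([-0.59,  0.97,  1.32,  0.69,  1.47, -0.89])), (np.float64(0.62), array([-0.59,  0.97,  1.32,  0.69,  1.47,  2.25]))]
[(np.float64(0.63), array([ 0.1 ,  0.43,  2.02,  1.14,  0.99, -0.72])), (np.float64(0.45), array([0.1 , 0.43, 2.02, 1.14, 0.99, 2.42]))]
[(np.float64(1.27), array([-0.59,  0.83,  1.32,  0.69,  1.58, -0.8 ])), (np.float64(0.53), array([-0.59,  0.83,  1.32,  0.69,  1.58,  2.34]))]
[(np.float64(0.69), array([ 0.1 ,  0.26,  1.96,  1.02,  1.11, -0.47])), (np.float64(0.2), array([0.1 , 0.26, 1.96, 1.02, 1.11, 2.67]))]
```

View pics/p2.png

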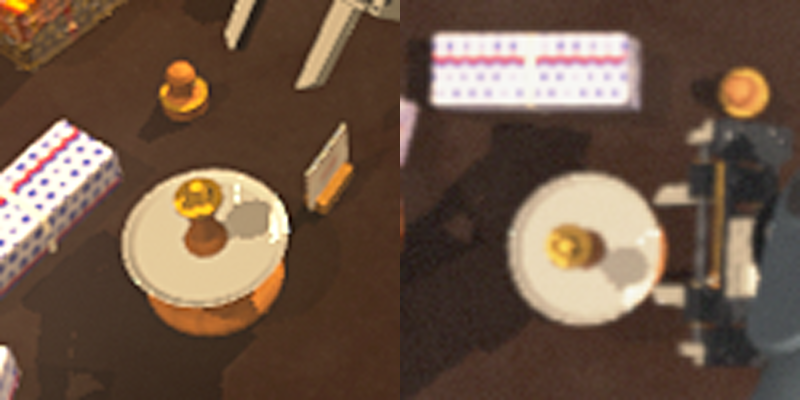

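The large dish is seated: its rim is level and its collar is centred over the base. Now the middle tier.

```bash
python3 -m inch '{"xyz":[[0,0,0],[-2.1,1.65,-2.64],[-2.1,1.65,-2.64],[-2.1,1.65,-2.64],[-2.1,1.65,-2.64],[-2.1,1.65,-2.64],[-2.1,1.65,-2.64],[-2.1,1.65,-2.64]],"rotation":[[0,0.088,0],[0,0,0],[0,0,0],[0,0,0],[0,0,0],[0,0,0],[0,0,0],[0,0,0]]}' 1
python3 -m inch '{"xyz":[[-2.1,1.65,-2.64],[-2.1,1.65,-2.64],[-2.1,1.65,-2.64],[0,0,0],[0,0,0],[0,0,0]],"rotation":[[0,0,0],[0,0,0],[0,0,0],[0,0,0],[0,0,0],[0,0,0]]}'
python3 -c "
from kin import *
rel((.609,-.151,.074),40,90);rel((.609,-.151,.044),40,90)"
```

```text
time: 17.97
tool_pos: [0.5591, -0.0471, 0.198]
tool_rot: [-1.699, -1.701, -0.792]
wrist_force: [1.2, 0.1, 0.4]
opening: 0.0929
grip_force: 0.0
time: 18.47
tool_pos: [0.6081, -0.1462, 0.2005]
tool_rot: [-1.699, -1.701, -0.793]
wrist_force: [0.1, 0.2, -0.2]
opening: 0.0929
grip_force: 0.0
pos [ 0.6081 -0.1462  0.2005] below-horiz 39.9 j [-0.59  0.76  1.31  0.69  1.65 -0.74]
rot [-0.003 -0.002 -0.   ] | 0.004 shift cm (now) [-10.01   0.11   7.74] shift after rot [-10.     0.09   7.76]
pos [ 0.6081 -0.1462  0.2005] below-horiz 39.9 j [-0.59  0.76  1.31  0.69  1.65 -0.74]
rot [-0.003 -0.002 -0.   ] | 0.004 shift cm (now) [-12.32   0.12   9.66] shift after rot [-12.29   0.09   9.69]
```

```bash
python3 -m inch '{"xyz":[[-1.8,0.1,1.42],[-2.2,0,1.73],[-2.2,0,1.73],[-2.2,0,1.73],[-2,0,1.57],[-1.2,0,0.94],[-0.7,0,0.55],[0,0,0]],"rotation":[[0,0,0],[0,0,0],[0,0,0],[0,0,0],[0,0,0],[0,0,0],[0,0,0],[0,0,0]]}'
python3 -m inch '{"xyz":[[0,0,0],[0,0,0],[0,0,0],[0,0,0],[0,0,0],[0,0,0],[0,0,0],[0,0,0]],"rotation":[[0,0,0],[0,0,0],[0,0,0],[0,0,0],[0,0,0],[0,0,0],[0,0,0],[0,0,0]]}' -1 50
python3 -m inch '{"xyz":[[0,0,0],[0,0,0],[0,0,0],[0,0,0],[0,0,0],[0,0,0],[0,0,0]],"rotation":[[0,0,0],[0,0,0],[0,0,0],[0,0,0],[0,0,0],[0,0,0],[0,0,0]]}'
```

```text
time: 19.13
tool_pos: [0.6089, -0.1513, 0.0442]
tool_rot: [-1.699, -1.701, -0.793]
wrist_force: [0.3, 0.8, 0.1]
opening: 0.0927
grip_force: 0.0
time: 19.8
tool_pos: [0.6095, -0.1525, 0.0455]
tool_rot: [-1.701, -1.703, -0.794]
wrist_force: [-0.2, -0.5, 0.6]
opening: 0.0441
grip_force: 0.0
time: 20.38
tool_pos: [0.6095, -0.1525, 0.0454]
tool_rot: [-1.701, -1.703, -0.794]
wrist_force: [0.7, 0.1, -0.7]
opening: 0.0208
grip_force: 51.1
```

```bash
python3 -m inch '{"xyz":[[0.5,0,-0.42],[1.4,0,-1.17],[2.2,0,-1.85],[2.3,0,-1.93],[2.3,0,-1.93],[2.2,0,-1.85],[1.4,0,-1.17],[0.4,0,-0.34]],"rotation":[[0,0,0],[0,0,0],[0,0,0],[0,0,0],[0,0,0],[0,0,0],[0,0,0],[0,0,0]]}'
python3 -m inch '{"xyz":[[1,-0.6,1.2],[2.03,-1.19,2.42],[2.03,-1.19,2.42],[2.03,-1.19,2.42],[2.03,-1.19,2.42],[2.03,-1.19,2.42],[2.03,-1.19,2.42],[2.03,-1.19,2.42]],"rotation":[[0,0,0],[0,0,0],[0,0,0],[0,0,0],[0,0,0],[0,0,0],[0,0,0],[0,0,0]]}'
python3 -m inch '{"xyz":[[2.03,-1.19,2.42],[2.03,-1.19,2.42],[2.03,-1.19,2.42],[2.03,-1.19,2.42],[2.03,-1.19,2.42],[2.03,-1.19,2.42],[1,-0.6,1.2],[0,0,0]],"rotation":[[0,0,0],[0,0,0],[0,0,0],[0,0,0],[0,0,0],[0,0,0],[0,0,0],[0,0,0]]}'
python3 -m inch '{"xyz":[[0,0,0],[0,0,0],[0,0,0]],"rotation":[[0,0,0],[0,0,0],[0,0,0]]}'
python3 - <<'E'
from kin import *
rel((.443,.2955,.205),40,90)
S=ctrl.grab_frame("scene");T=ctrl.grab_frame("top")
cv2.imwrite("pics/p3.png",np.hstack([cv2.resize(S[175:300,135:260],(400,400),interpolation=2),cv2.resize(T[140:240,120:220],(400,400),interpolation=2)]))
E
```

```text
time: 21.05
tool_pos: [0.6101, -0.153, 0.2144]
tool_rot: [-1.702, -1.707, -0.796]
wrist_force: [0.3, -0.4, -3.2]
opening: 0.0209
grip_force: 50.9
time: 21.72
tool_pos: [0.5185, 0.0854, 0.21]
tool_rot: [-1.701, -1.701, -0.792]
wrist_force: [0.6, -0.2, -3.4]
opening: 0.0209
grip_force: 50.9
time: 22.38
tool_pos: [0.4397, 0.2913, 0.2102]
tool_rot: [-1.698, -1.704, -0.789]
wrist_force: [0.0, -0.5, -2.4]
opening: 0.0211
grip_force: 50.9
time: 22.63
tool_pos: [0.4427, 0.2883, 0.2109]
tool_rot: [-1.702, -1.702, -0.794]
wrist_force: [0.6, -1.2, -2.8]
opening: 0.0211
grip_force: 50.9
pos [0.4427 0.2883 0.2109] below-horiz 40.0 j [ 0.08  0.34  2.    1.07  1.05 -0.61]
rot [-0. -0. -0.] | 0.001 shift cm (now) [0.01 0.03 0.93] shift after rot [0.01 0.03 0.93]
```

View pics/p3.png

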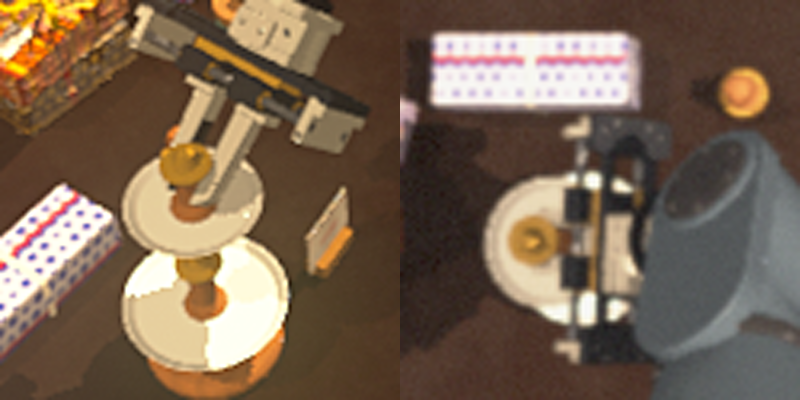

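Run:
```python
from kin import *
print("held",ray("top",np.array([133,240])/4+[120,140]-.5,.2415),ray("scene",np.array([187,160])/3.2+[135,175]-.5,.2415))
print("seat",ray("top",np.array([171,246])/4+[120,140]-.5,.124),ray("scene",np.array([198,198])/3.2+[135,195]-.5,.124))
```

```text
held [0.44237295 0.28854325] [0.44103903 0.28926461]
seat [0.44241771 0.29206943] [0.43996558 0.29822492]
```

```bash
python3 -m inch '{"xyz":[[0,0.03,0.85],[-0.9,0,0.76],[-0.7,0,0.59],[-0.3,0,0.25],[-0.3,0,0.25],[-0.2,0,0.17],[0,0,0],[0,0,0]],"rotation":[[0,0,0],[0,0,0],[0,0,0],[0,0,0],[0,0,0],[0,0,0],[0,0,0],[0,0,0]]}'
python3 -m inch '{"xyz":[[-0.15,0,0.126],[-0.15,0,0.126],[0,0,0],[0,0,0]],"rotation":[[0,0,0],[0,0,0],[0,0,0],[0,0,0]]}'
python3 -c "
from kin import *
rel((.443,.2955,.1654),40,90)"
```

```text
time: 23.4
tool_pos: [0.4427, 0.2957, 0.1747]
tool_rot: [-1.701, -1.702, -0.794]
wrist_force: [0.1, -0.1, -2.8]
opening: 0.0213
grip_force: 50.9
time: 23.73
tool_pos: [0.4426, 0.2957, 0.1706]
tool_rot: [-1.701, -1.702, -0.794]
wrist_force: [0.3, 0.4, -3.0]
opening: 0.0209
grip_force: 50.9
pos [0.4426 0.2957 0.1706] below-horiz 40.0 j [ 0.1   0.42  2.02  1.14  1.   -0.71]
rot [-0.001 -0.001  0.001] | 0.001 shift cm (now) [-0.41  0.04  0.32] shift after rot [-0.41  0.04  0.32]
```

```bash
python3 -m inch '{"xyz":[[-0.13,0,0.11],[-0.13,0,0.11],[-0.06,0,0.05],[0,0,0],[0,0,0]],"rotation":[[0,0,0],[0,0,0],[0,0,0],[0,0,0],[0,0,0]]}'
python3 -m inch '{"xyz":[[-0.05,0,0.042],[0,0,0],[0,0,0]],"rotation":[[0,0,0],[0,0,0],[0,0,0]]}'
python3 -m inch '{"xyz":[[-0.05,0,0.042],[0,0,0],[0,0,0]],"rotation":[[0,0,0],[0,0,0],[0,0,0]]}'
```

```text
time: 24.15
tool_pos: [0.4426, 0.2957, 0.1664]
tool_rot: [-1.701, -1.702, -0.794]
wrist_force: [-0.1, -0.2, -3.2]
opening: 0.0208
grip_force: 50.9
time: 24.4
tool_pos: [0.4426, 0.2957, 0.1658]
tool_rot: [-1.701, -1.703, -0.794]
wrist_force: [-0.3, 0.0, -3.1]
opening: 0.021
grip_force: 50.9
time: 24.65
tool_pos: [0.4426, 0.2957, 0.1653]
tool_rot: [-1.7, -1.702, -0.794]
wrist_force: [-0.1, -0.9, -0.8]
opening: 0.021
grip_force: 51.0
```

```bash
python3 -m inch '{"xyz":[[0,0,0],[0,0,0],[0,0,0],[0,0,0],[0,0,0],[0,0,0]],"rotation":[[0,0,0],[0,0,0],[0,0,0],[0,0,0],[0,0,0],[0,0,0]]}' 0.4 50
python3 -m inch '{"xyz":[[0,0,-1],[0,0,-2],[0,0,-3],[0,0,-3],[0,0,-3],[0,0,-3],[0,0,0],[0,0,0]],"rotation":[[0,0,0],[0,0,0],[0,0,0],[0,0,0],[0,0,0],[0,0,0],[0,0,0],[0,0,0]]}'
python3 - <<'E'
from kin import *
rel((.465,-.329,.2),90,90)
T=ctrl.grab_frame("top");S=ctrl.grab_frame("scene"); cv2.imwrite("pics/p4.png",np.hstack([cv2.resize(S[175:300,135:260],(400,400),interpolation=2),cv2.resize(T[185:285,300:400],(400,400),interpolation=2)]))
for a,az in((28,-110),(32,-110),(32,-130),(60,-110),(80,-110)):
  for p in((.465,-.329,.041),(.465,-.329,.2),(.443,.2955,.27)): print(a,az,p,[(round(m,2),q.round(2)) for m,q in ik(p,pose(a,az))])
print([(round(m,2),q.round(2)) for m,q in ik((.465,-.329,.2),pose(89.9,-110))])
print([(round(m,2),q.round(2)) for m,q in ik((.465,-.329,.2),pose(89.9,70))])
# purple, blue positions
print("purple",ray("top",np.array([715,204])/(800/280)+125-.5,.074),"blue",ray("top",np.array([600,329])/(800/280)+125-.5,.074))
E
```

```text
time: 25.15
tool_pos: [0.4426, 0.2957, 0.1652]
tool_rot: [-1.7, -1.702, -0.794]
wrist_force: [1.1, 0.1, 0.1]
opening: 0.0564
grip_force: 0.0
time: 25.82
tool_pos: [0.4432, 0.1796, 0.2623]
tool_rot: [-1.703, -1.703, -0.797]
wrist_force: [-0.1, 0.5, -0.7]
opening: 0.0651
grip_force: 0.0
pos [0.4432 0.1796 0.2623] below-horiz 40.0 j [-0.16  0.24  1.98  0.91  1.27 -0.61]
rot [ 0.003 -0.873 -0.   ] | 0.873 shift cm (now) [-37.46   2.22 -34.96] shift after rot [-50.86   2.18   6.23]
28 -110 (0.465, -0.329, 0.041) [(np.float64(0.31), array([-0.28,  0.88,  1.75, -1.26,  1.18, -2.12])), (np.float64(0.31), array([-0.28,  0.88,  1.75, -1.26,  1.18,  1.02]))]
28 -110 (0.465, -0.329, 0.2) [(np.float64(0.4), array([-0.28,  0.59,  1.76, -1.17,  1.28, -2.4 ])), (np.float64(0.4), array([-0.28,  0.59,  1.76, -1.17,  1.28,  0.74]))]
28 -110 (0.443, 0.2955, 0.27) [(np.float64(0.74), array([ 0.72,  0.79,  1.18, -0.53,  2.13, -2.13])), (np.float64(1.01), array([ 0.72,  0.79,  1.18, -0.53,  2.13,  1.02]))]
32 -110 (0.465, -0.329, 0.041) [(np.float64(0.35), array([-0.3 ,  0.85,  1.76, -1.22,  1.12, -2.17]))
[... 1410 characters left out ...]
.041) [(np.float64(0.65), array([-0.62,  0.63,  1.76, -0.26,  0.72, -0.08]))]
80 -110 (0.465, -0.329, 0.2) [(np.float64(0.97), array([-0.62,  0.4 ,  1.66, -0.2 ,  1.04, -0.17]))]
80 -110 (0.443, 0.2955, 0.27) [(np.float64(0.66), array([ 0.55,  0.35,  1.55, -0.11,  1.37, -2.21])), (np.float64(1.1), array([ 0.55,  0.35,  1.55, -0.11,  1.37,  0.93]))]
[(np.float64(0.08), array([-0.7 ,  0.42,  1.63, -0.  ,  1.09,  2.79])), (np.float64(1.02), array([-0.7 ,  0.42,  1.63, -0.  ,  1.09, -0.35]))]
[(np.float64(1.02), array([-0.7 ,  0.42,  1.63,  0.  ,  1.09, -0.35])), (np.float64(0.08), array([-0.7 ,  0.42,  1.63,  0.  ,  1.09,  2.79]))]
purple [ 0.48254139 -0.46909946] blue [ 0.32050345 -0.3246539 ]
```

View pics/p4.png

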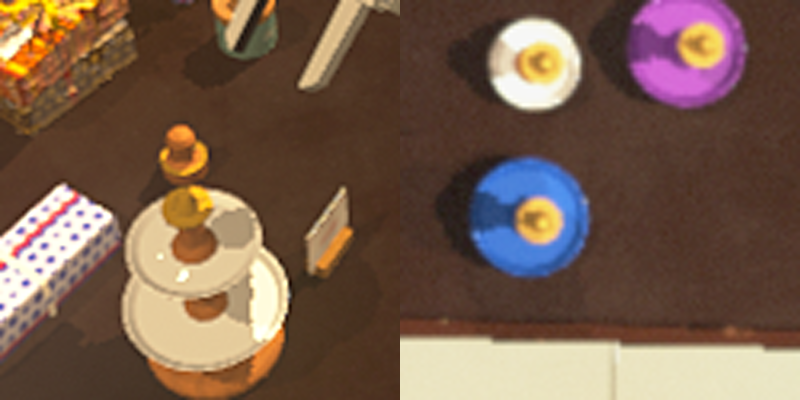

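```bash
python3 -c "
from kin import *
rel((.465,-.329,.2),90,70)"
```

```text
pos [0.4423 0.1809 0.261 ] below-horiz 40.0 j [-0.16  0.25  1.98  0.91  1.27 -0.61]
rot [-0.153 -0.864  0.327] | 0.937 shift cm (now) [-37.42   2.23 -35.17] shift after rot [-47.14  19.57   6.1 ]
```

```bash
python3 -m inch '{"xyz":[[0,0,0],[0,0,0],[0,0,0],[0,0,0],[0,0,0],[0,0,0],[0,0,0],[0,0,0]],"rotation":[[-0.0191,-0.108,0.0409],[-0.0191,-0.108,0.0409],[-0.0191,-0.108,0.0409],[-0.0191,-0.108,0.0409],[-0.0191,-0.108,0.0409],[-0.0191,-0.108,0.0409],[-0.0191,-0.108,0.0409],[-0.0191,-0.108,0.0409]]}' 1
python3 -m inch '{"xyz":[[-3.37,1.4,0.436],[-3.37,1.4,0.436],[-3.37,1.4,0.436],[-3.37,1.4,0.436],[-3.37,1.4,0.436],[-3.37,1.4,0.436],[-3.37,1.4,0.436]],"rotation":[[0,0,0],[0,0,0],[0,0,0],[0,0,0],[0,0,0],[0,0,0],[0,0,0]]}'
python3 -m inch '{"xyz":[[-3.37,1.4,0.436],[-3.37,1.4,0.436],[-3.37,1.4,0.436],[-3.37,1.4,0.436],[-3.37,1.4,0.436],[-3.37,1.4,0.436],[-3.37,1.4,0.436],[0,0,0]],"rotation":[[0,0,0],[0,0,0],[0,0,0],[0,0,0],[0,0,0],[0,0,0],[0,0,0],[0,0,0]]}'
python3 -m inch '{"xyz":[[0,0,0],[0,0,0],[0,0,0],[0,0,0],[0,0,0],[0,0,0],[0,0,0],[0,0,0]],"rotation":[[0,-0.12,0],[0,-0.12,0],[0,-0.12,0],[0,-0.12,0],[0,-0.12,0],[0,-0.12,0],[0,-0.12,0],[0,-0.12,0]]}'
python3 -m inch '{"xyz":[[0,0,0],[0,0,0],[0,0,0]],"rotation":[[0,-0.12,0],[0,0,0],[0,0,0]]}'
cat >> kin.py <<'E'
_p=pose
def flip(): 
    global pose; pose=lambda a,az:_p(a,az)*R.from_euler('z',np.pi)
E
python3 -c "
from kin import *
import kin; flip()
rel((.465,-.329,.041),28,-110)"
```

```text
time: 26.58
tool_pos: [0.4423, 0.1815, 0.2613]
tool_rot: [2.57, 1.799, -0.003]
wrist_force: [-1.3, -1.5, -0.0]
opening: 0.093
grip_force: 0.0
time: 27.17
tool_pos: [0.4536, -0.0751, 0.2297]
tool_rot: [-2.57, -1.804, 0.001]
wrist_force: [0.7, 0.2, 0.3]
opening: 0.0928
grip_force: 0.0
time: 27.83
tool_pos: [0.4655, -0.3334, 0.198]
tool_rot: [-2.573, -1.799, 0.001]
wrist_force: [0.1, -0.6, 0.2]
opening: 0.0928
grip_force: 0.0
time: 28.5
tool_pos: [0.4666, -0.3281, 0.2]
tool_rot: [1.956, 1.375, -1.023]
wrist_force: [-0.1, -0.5, -0.4]
opening: 0.0929
grip_force: 0.0
time: 28.75
tool_pos: [0.4659, -0.3282, 0.1983]
tool_rot: [1.87, 1.317, -1.12]
wrist_force: [1.3, -0.5, 0.4]
opening: 0.0927
grip_force: 0.0
pos [ 0.4659 -0.3282  0.1983] below-horiz 28.4 j [-0.28  0.59  1.76 -1.16  1.28  0.73]
rot [ 0.001 -0.006  0.005] | 0.008 shift cm (now) [1.379e+01 1.000e-02 7.570e+00] shift after rot [13.83 -0.06  7.48]
```

```bash
python3 -m inch '{"xyz":[[1.8,-0.05,0.98],[2.5,0,1.35],[2.5,0,1.35],[2.5,0,1.35],[2.3,0,1.25],[1.2,0,0.65],[0.5,0,0.27],[0,0,0]],"rotation":[[0,0,0],[0,0,0],[0,0,0],[0,0,0],[0,0,0],[0,0,0],[0,0,0],[0,0,0]]}'
python3 -m inch '{"xyz":[[0,0,0],[0,0,0],[0,0,0]],"rotation":[[0,0,0],[0,0,0],[0,0,0]]}'
python3 -c "
from kin import *
import kin; flip()
rel((.465,-.329,.041),28,-110)"
```

```text
time: 29.42
tool_pos: [0.4648, -0.3304, 0.0486]
tool_rot: [1.873, 1.311, -1.119]
wrist_force: [0.1, -0.5, -0.5]
opening: 0.0931
grip_force: 0.0
time: 29.67
tool_pos: [0.4655, -0.3304, 0.0502]
tool_rot: [1.871, 1.308, -1.118]
wrist_force: [-0.1, 0.7, -0.6]
opening: 0.0931
grip_force: 0.0
pos [ 0.4655 -0.3304  0.0502] below-horiz 28.2 j [-0.28  0.86  1.75 -1.26  1.18  1.  ]
rot [ 0.001 -0.003 -0.002] | 0.004 shift cm (now) [ 0.87 -0.09  0.34] shift after rot [ 0.87 -0.09  0.33]
```

```bash
python3 -m inch '{"xyz":[[0.43,-0.05,0.17],[0.43,0,0.17],[0,0,0],[0,0,0]],"rotation":[[0,0,0],[0,0,0],[0,0,0],[0,0,0]]}'
python3 -m inch '{"xyz":[[0,0,0],[0,0,0],[0,0,0],[0,0,0],[0,0,0],[0,0,0],[0,0,0],[0,0,0]],"rotation":[[0,0,0],[0,0,0],[0,0,0],[0,0,0],[0,0,0],[0,0,0],[0,0,0],[0,0,0]]}' -1 50
python3 -m inch '{"xyz":[[0,0,0],[0,0,0],[0,0,0],[0,0,0],[0,0,0],[0,0,0],[0,0,0]],"rotation":[[0,0,0],[0,0,0],[0,0,0],[0,0,0],[0,0,0],[0,0,0],[0,0,0]]}'
python3 -c "
from kin import *
import kin; flip()
rel((.465,-.329,.041),28,-110)"
```

```text
time: 30.0
tool_pos: [0.4648, -0.3289, 0.0395]
tool_rot: [1.87, 1.31, -1.121]
wrist_force: [-0.3, -0.6, 0.4]
opening: 0.0931
grip_force: 0.0
time: 30.67
tool_pos: [0.4649, -0.329, 0.0399]
tool_rot: [1.87, 1.31, -1.12]
wrist_force: [0.5, 0.1, 0.0]
opening: 0.0445
grip_force: 0.0
time: 31.25
tool_pos: [0.4648, -0.3295, 0.0408]
tool_rot: [1.869, 1.308, -1.122]
wrist_force: [-1.3, -2.6, 5.4]
opening: 0.0214
grip_force: 58.1
pos [ 0.4648 -0.3295  0.0408] below-horiz 28.0 j [-0.28  0.88  1.75 -1.26  1.18  1.02]
rot [ 0.    -0.    -0.001] | 0.001 shift cm (now) [ 0.01  0.   -0.06] shift after rot [ 0.01  0.   -0.06]
```

```bash
python3 -m inch '{"xyz":[[-0.4,0,-0.21],[-1,0,-0.53],[-2,0,-1.06],[-2.6,0,-1.38],[-2.6,0,-1.38],[-2.6,0,-1.38],[-2.6,0,-1.38],[-2.6,0,-1.38]],"rotation":[[0,0,0],[0,0,0],[0,0,0],[0,0,0],[0,0,0],[0,0,0],[0,0,0],[0,0,0]]}'
python3 -m inch '{"xyz":[[-2.4,0,-1.27],[-1.5,0,-0.8],[-0.5,0,-0.27],[0,0,0],[0,0,0]],"rotation":[[0,0,0],[0,0,0],[0,0,0],[0,0,0],[0,0,0]]}'
python3 - <<'E'
from kin import *
import kin; flip()
rel((.443,.29,.271),28,-110)
T=ctrl.grab_frame("top");S=ctrl.grab_frame("scene"); cv2.imwrite("pics/p5.png",np.hstack([cv2.resize(S[60:185,250:375],(400,400),interpolation=2),cv2.resize(T[155:255,280:380],(400,400),interpolation=2)]))
E
```

```text
time: 31.92
tool_pos: [0.4642, -0.3293, 0.2274]
tool_rot: [1.871, 1.31, -1.119]
wrist_force: [0.1, 0.6, -2.5]
opening: 0.021
grip_force: 54.8
time: 32.33
tool_pos: [0.4642, -0.3295, 0.2746]
tool_rot: [1.87, 1.31, -1.12]
wrist_force: [0.0, 0.2, -2.2]
opening: 0.021
grip_force: 54.8
pos [ 0.4642 -0.3295  0.2746] below-horiz 28.2 j [-0.28  0.48  1.72 -1.13  1.34  0.59]
rot [-0.    -0.003  0.001] | 0.003 shift cm (now) [ 27.48 -23.16 -50.51] shift after rot [ 27.31 -23.18 -50.59]
```

View pics/p5.png

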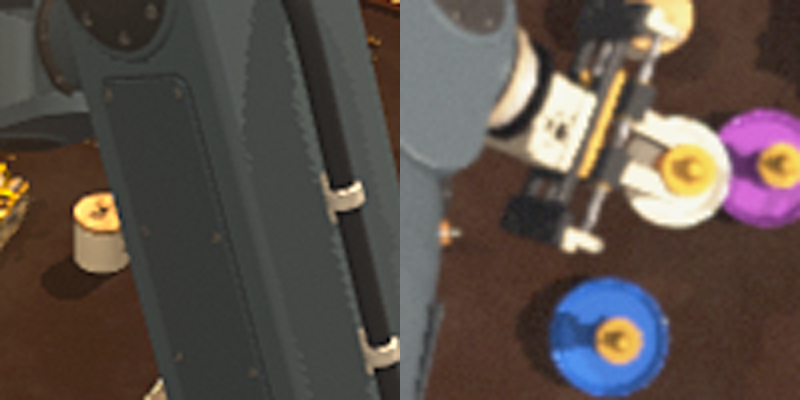

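```bash
python3 -m inch '{"xyz":[[0.76,-0.64,-1.4],[1.53,-1.29,-2.81],[1.53,-1.29,-2.81],[1.53,-1.29,-2.81],[1.53,-1.29,-2.81],[1.53,-1.29,-2.81],[1.53,-1.29,-2.81],[1.53,-1.29,-2.81]],"rotation":[[0,0,0],[0,0,0],[0,0,0],[0,0,0],[0,0,0],[0,0,0],[0,0,0],[0,0,0]]}'
python3 -m inch '{"xyz":[[1.53,-1.29,-2.81],[1.53,-1.29,-2.81],[1.53,-1.29,-2.81],[1.53,-1.29,-2.81],[1.53,-1.29,-2.81],[1.53,-1.29,-2.81],[1.53,-1.29,-2.81],[1.53,-1.29,-2.81]],"rotation":[[0,0,0],[0,0,0],[0,0,0],[0,0,0],[0,0,0],[0,0,0],[0,0,0],[0,0,0]]}'
python3 -m inch '{"xyz":[[1.53,-1.29,-2.81],[0.9,-0.75,-1.65],[0.2,-0.2,-0.4],[0,0,0],[0,0,0],[0,0,0]],"rotation":[[0,0,0],[0,0,0],[0,0,0],[0,0,0],[0,0,0],[0,0,0]]}'
python3 - <<'E'
from kin import *
import kin; flip()
rel((.443,.2955,.271),28,-110)
T=ctrl.grab_frame("top");S=ctrl.grab_frame("scene"); cv2.imwrite("pics/p6.png",np.hstack([cv2.resize(S[155:280,135:260],(400,400),interpolation=2),cv2.resize(T[140:240,120:220],(400,400),interpolation=2)]))
E
```

```text
time: 33.1
tool_pos: [0.4551, -0.0696, 0.2726]
tool_rot: [1.869, 1.31, -1.122]
wrist_force: [1.6, 1.0, -2.4]
opening: 0.021
grip_force: 54.8
time: 33.77
tool_pos: [0.4457, 0.2062, 0.2705]
tool_rot: [1.868, 1.31, -1.122]
wrist_force: [0.2, -0.3, -2.8]
opening: 0.021
grip_force: 54.8
time: 34.27
tool_pos: [0.4441, 0.263, 0.2711]
tool_rot: [1.87, 1.308, -1.122]
wrist_force: [0.6, 0.7, -1.9]
opening: 0.0212
grip_force: 54.8
pos [0.4441 0.263  0.2711] below-horiz 28.1 j [ 0.68  0.75  1.25 -0.55  2.08  1.  ]
rot [-0.001 -0.002 -0.   ] | 0.002 shift cm (now) [ 1.43 -1.22 -2.65] shift after rot [ 1.42 -1.22 -2.66]
```

View pics/p6.png

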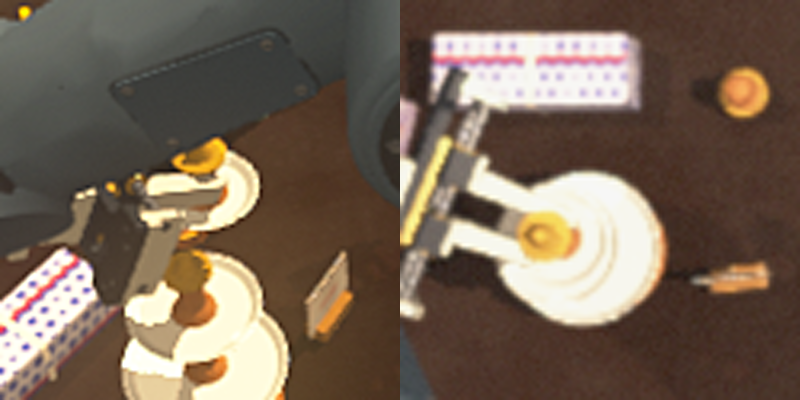

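Run:
```python
from kin import *
print("held",ray("top",np.array([145,236])/4+[120,140]-.5,.298))
print("heldS",ray("scene",np.array([201,155])/3.2+[135,155]-.5,.298))
```

```text
held [0.44347647 0.26159602]
heldS [0.43952829 0.26574738]
```

```bash
python3 -m inch '{"xyz":[[0.71,-0.61,-1.33],[0.71,-0.61,-1.33],[0,0,0],[0.9,0,0.48],[0.9,0,0.48],[0.2,0,0.1],[0,0,0],[0,0,0]],"rotation":[[0,0,0],[0,0,0],[0,0,0],[0,0,0],[0,0,0],[0,0,0],[0,0,0],[0,0,0]]}'
python3 -c "
from kin import *
import kin; flip()
rel((.443,.2957,.2338),28,-110)"
```

```text
time: 35.03
tool_pos: [0.4429, 0.2963, 0.2486]
tool_rot: [1.87, 1.309, -1.121]
wrist_force: [0.0, 0.1, -2.1]
opening: 0.0213
grip_force: 54.8
pos [0.4429 0.2963 0.2486] below-horiz 28.1 j [ 0.72  0.81  1.19 -0.52  2.1   1.04]
rot [-0.    -0.002 -0.   ] | 0.002 shift cm (now) [1.28 0.03 0.74] shift after rot [1.28 0.03 0.74]
```

```bash
python3 -m inch '{"xyz":[[0.3,0.02,0.17],[0.3,0,0.17],[0.3,0,0.16],[0,0,0],[0,0,0]],"rotation":[[0,0,0],[0,0,0],[0,0,0],[0,0,0],[0,0,0]]}'
python3 -m inch '{"xyz":[[0.15,0,0.08],[0.15,0,0.08],[0,0,0],[0,0,0]],"rotation":[[0,0,0],[0,0,0],[0,0,0],[0,0,0]]}'
python3 -m inch '{"xyz":[[0.1,0,0.053],[0,0,0],[0,0,0]],"rotation":[[0,0,0],[0,0,0],[0,0,0]]}'
```

```text
time: 35.45
tool_pos: [0.443, 0.2965, 0.2383]
tool_rot: [1.87, 1.31, -1.121]
wrist_force: [0.8, -0.5, -1.7]
opening: 0.0214
grip_force: 54.8
time: 35.78
tool_pos: [0.443, 0.2965, 0.235]
tool_rot: [1.87, 1.31, -1.12]
wrist_force: [-1.0, -0.6, -2.2]
opening: 0.0212
grip_force: 55.0
time: 36.03
tool_pos: [0.443, 0.2965, 0.2339]
tool_rot: [1.87, 1.309, -1.12]
wrist_force: [-0.6, -0.4, -1.6]
opening: 0.021
grip_force: 55.1
```

```bash
python3 -m inch '{"xyz":[[0.06,0,0.03],[0,0,0],[0,0,0]],"rotation":[[0,0,0],[0,0,0],[0,0,0]]}'
python3 -m inch '{"xyz":[[0.05,0,0.026],[0,0,0],[0,0,0]],"rotation":[[0,0,0],[0,0,0],[0,0,0]]}'
```

```text
time: 36.28
tool_pos: [0.443, 0.2965, 0.2333]
tool_rot: [1.87, 1.309, -1.12]
wrist_force: [-0.7, -0.5, -2.5]
opening: 0.021
grip_force: 55.3
time: 36.53
tool_pos: [0.443, 0.2965, 0.233]
tool_rot: [1.87, 1.309, -1.12]
wrist_force: [0.1, -1.1, 1.8]
opening: 0.0214
grip_force: 56.5
```

```bash
python3 -m inch '{"xyz":[[0,0,0],[0,0,0],[0,0,0],[0,0,0],[0,0,0],[0,0,0]],"rotation":[[0,0,0],[0,0,0],[0,0,0],[0,0,0],[0,0,0],[0,0,0]]}' 0.4 50
python3 -m inch '{"xyz":[[0,0,-1],[0,0,-2],[0,0,-3],[0,0,-3],[0,0,-2],[-2,0,-1.06],[-2,0,-1.06],[-2,0,-1.06]],"rotation":[[0,0,0],[0,0,0],[0,0,0],[0,0,0],[0,0,0],[0,0,0],[0,0,0],[0,0,0]]}'
python3 -m inch '{"xyz":[[0,0,0],[0,0,0],[0,0,0],[0,0,0],[0,0,0],[0,0,0],[0,0,0],[0,0,0]],"rotation":[[0,0.12,0],[0,0.12,0],[0,0.12,0],[0,0.12,0],[0,0.12,0],[0,0.12,0],[0,0.12,0],[0,0.12,0]]}' 1 40
python3 -m inch '{"xyz":[[0,0,0],[0,0,0],[0,0,0]],"rotation":[[0,0.12,0],[0,0,0],[0,0,0]]}'
python3 - <<'E'
from kin import *
rel((.599,.1605,.1),90,70)
T=ctrl.grab_frame("top");S=ctrl.grab_frame("scene"); cv2.imwrite("pics/p7.png",np.hstack([cv2.resize(S[155:280,135:260],(400,400),interpolation=2),cv2.resize(T[140:240,150:250],(400,400),interpolation=2)]))
E
```

```text
time: 37.03
tool_pos: [0.443, 0.2966, 0.2326]
tool_rot: [1.87, 1.31, -1.12]
wrist_force: [-1.4, 0.8, -0.6]
opening: 0.0566
grip_force: 0.0
time: 37.7
tool_pos: [0.476, 0.3877, 0.353]
tool_rot: [1.869, 1.31, -1.121]
wrist_force: [-0.2, 0.7, 0.0]
opening: 0.0652
grip_force: 0.0
time: 38.37
tool_pos: [0.4761, 0.3877, 0.3534]
tool_rot: [2.517, 1.762, -0.141]
wrist_force: [0.8, 0.7, -0.3]
opening: 0.0931
grip_force: 0.0
time: 38.62
tool_pos: [0.4759, 0.3865, 0.3534]
tool_rot: [2.573, 1.8, -0.001]
wrist_force: [-0.8, 0.1, 0.8]
opening: 0.0929
grip_force: 0.0
pos [0.4759 0.3865 0.3534] below-horiz 89.9 j [ 0.61  0.38  1.31 -0.    1.46  0.96]
rot [ 0.001  0.001 -0.001] | 0.002 shift cm (now) [-16.98  19.3   25.37] shift after rot [-17.02  19.3   25.34]
```

View pics/p7.png

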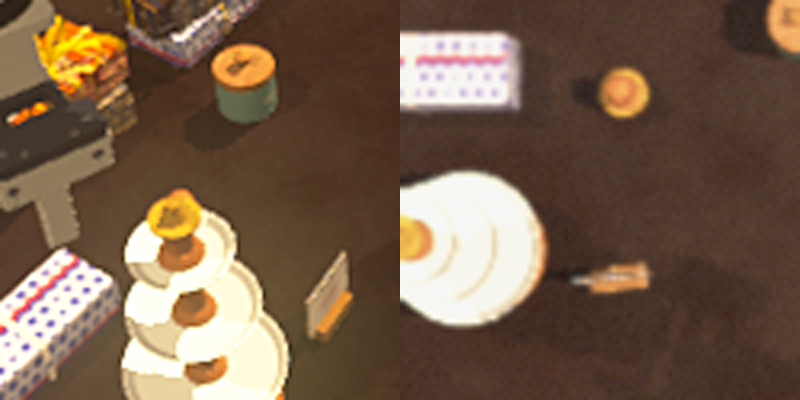

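```bash
python3 -m inch '{"xyz":[[-2.12,2.41,0],[-2.12,2.41,0],[-2.12,2.41,0],[-2.12,2.41,0],[-2.12,2.41,0],[-2.12,2.41,0],[-2.12,2.41,0],[-2.12,2.41,0]],"rotation":[[0,0,0],[0,0,0],[0,0,0],[0,0,0],[0,0,0],[0,0,0],[0,0,0],[0,0,0]]}' 1 40
python3 -m inch '{"xyz":[[0,0,2],[0,0,4],[0,0,4],[0,0,4],[0,0,4],[0,0,4],[0,0,3],[0,0,0]],"rotation":[[0,0,0],[0,0,0],[0,0,0],[0,0,0],[0,0,0],[0,0,0],[0,0,0],[0,0,0]]}'
python3 -m inch '{"xyz":[[0,0,0],[0,0,0]],"rotation":[[0,0,0],[0,0,0]]}'
python3 - <<'E'
from kin import *
print(ray("top",np.array([223,92])/4+[150,140]-.5,.018))
rel((.599,.161,.031),90,70)
E
```

```text
time: 39.38
tool_pos: [0.6003, 0.1614, 0.3516]
tool_rot: [-2.572, -1.804, 0.004]
wrist_force: [0.4, -0.2, 0.5]
opening: 0.0929
grip_force: 0.0
time: 40.05
tool_pos: [0.5962, 0.1622, 0.0953]
tool_rot: [-2.568, -1.802, 0.018]
wrist_force: [-0.4, 0.3, -0.7]
opening: 0.093
grip_force: 0.0
time: 40.22
tool_pos: [0.6006, 0.1629, 0.104]
tool_rot: [2.572, 1.803, 0.002]
wrist_force: [0.2, -0.4, 0.5]
opening: 0.093
grip_force: 0.0
[0.59869981 0.16328869]
pos [0.6006 0.1629 0.104 ] below-horiz 89.9 j [ 0.19  0.62  1.56 -0.    0.96  0.54]
rot [ 0.002 -0.001  0.001] | 0.002 shift cm (now) [-0.24 -0.09  7.3 ] shift after rot [-0.23 -0.08  7.3 ]
```

```bash
python3 -m inch '{"xyz":[[-0.15,-0.05,2],[0,0,2],[0,0,2],[0,0,0.8],[0,0,0.4],[0,0,0],[0,0,0],[0,0,0]],"rotation":[[0,0,0],[0,0,0],[0,0,0],[0,0,0],[0,0,0],[0,0,0],[0,0,0],[0,0,0]]}'
python3 -m inch '{"xyz":[[0,0,0],[0,0,0],[0,0,0],[0,0,0],[0,0,0],[0,0,0],[0,0,0],[0,0,0]],"rotation":[[0,0,0],[0,0,0],[0,0,0],[0,0,0],[0,0,0],[0,0,0],[0,0,0],[0,0,0]]}' -1 40
python3 -m inch '{"xyz":[[0,0,0],[0,0,0],[0,0,0],[0,0,0],[0,0,0],[0,0,0]],"rotation":[[0,0,0],[0,0,0],[0,0,0],[0,0,0],[0,0,0],[0,0,0]]}'
python3 -c "
from kin import *
rel((.443,.2965,.35),90,70)"
```

```text
time: 40.88
tool_pos: [0.5993, 0.1613, 0.032]
tool_rot: [2.572, 1.802, 0.004]
wrist_force: [0.6, -0.4, -0.6]
opening: 0.0927
grip_force: 0.0
time: 41.55
tool_pos: [0.5984, 0.161, 0.0304]
tool_rot: [-2.573, -1.802, -0.001]
wrist_force: [-0.1, 0.1, 1.0]
opening: 0.0441
grip_force: 0.0
time: 42.05
tool_pos: [0.5985, 0.1612, 0.031]
tool_rot: [-2.573, -1.802, -0.001]
wrist_force: [-1.6, 0.8, 5.4]
opening: 0.0271
grip_force: 47.5
pos [0.5985 0.1612 0.031 ] below-horiz 90.0 j [0.19 0.72 1.59 0.   0.83 0.54]
rot [ 0.    -0.001  0.   ] | 0.001 shift cm (now) [  7.42 -19.23 -31.9 ] shift after rot [  7.4  -19.24 -31.9 ]
```

```bash
python3 -m inch '{"xyz":[[0,0,-0.5],[0,0,-2],[0,0,-4],[0,0,-4],[0,0,-4],[0,0,-4],[0,0,-4],[0,0,-4]],"rotation":[[0,0,0],[0,0,0],[0,0,0],[0,0,0],[0,0,0],[0,0,0],[0,0,0],[0,0,0]]}'
python3 -m inch '{"xyz":[[0,0,-3.5],[0,0,-1.5],[0.4,-1,-0.4],[1,-2.6,0],[1,-2.6,0],[1,-2.6,0],[1,-2.6,0],[1,-2.6,0]],"rotation":[[0,0,0],[0,0,0],[0,0,0],[0,0,0],[0,0,0],[0,0,0],[0,0,0],[0,0,0]]}'
python3 -m inch '{"xyz":[[1,-2.6,0],[0.7,-1.8,0],[0.3,-0.84,0],[0,0,0],[0,0,0],[0,0,0]],"rotation":[[0,0,0],[0,0,0],[0,0,0],[0,0,0],[0,0,0],[0,0,0]]}'
python3 - <<'E'
from kin import *
rel((.443,.2965,.3),90,70)
T=ctrl.grab_frame("top");S=ctrl.grab_frame("scene"); cv2.imwrite("pics/p8.png",np.hstack([cv2.resize(S[135:260,135:260],(400,400),interpolation=2),cv2.resize(T[140:240,120:220],(400,400),interpolation=2)]))
E
```

```text
time: 42.72
tool_pos: [0.5977, 0.1609, 0.2978]
tool_rot: [-2.573, -1.802, -0.001]
wrist_force: [1.0, -1.2, -0.7]
opening: 0.0271
grip_force: 45.9
time: 43.38
tool_pos: [0.483, 0.2604, 0.3479]
tool_rot: [-2.573, -1.802, 0.003]
wrist_force: [-0.5, 0.2, -0.7]
opening: 0.0268
grip_force: 45.9
time: 43.88
tool_pos: [0.4433, 0.2957, 0.349]
tool_rot: [2.574, 1.801, -0.0]
wrist_force: [0.9, 0.3, -1.5]
opening: 0.0269
grip_force: 45.9
pos [0.4433 0.2957 0.349 ] below-horiz 90.0 j [ 0.5   0.22  1.53 -0.    1.39  0.85]
rot [ 0.  0. -0.] | 0.0 shift cm (now) [ 0.07 -0.06  4.9 ] shift after rot [ 0.07 -0.06  4.9 ]
```

View pics/p8.png

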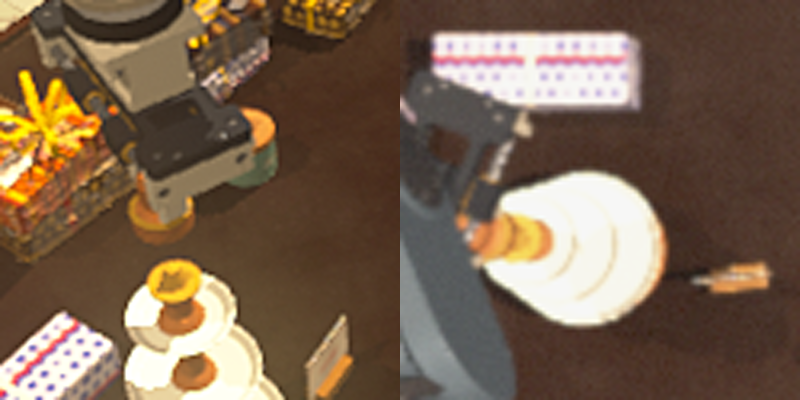

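```bash
python3 - <<'E'
from kin import *
print("fin",ray("scene",np.array([161,215])/3.2+135-.5,.335),"seat",ray("scene",np.array([174,281])/3.2+135-.5,.258))
E
python3 -m inch '{"xyz":[[0.05,-0.05,1],[0,0,1.5],[0,0,1.4],[0,0,0.5],[0,0,0],[0,0,0],[0,0,0]],"rotation":[[0,0,0],[0,0,0],[0,0,0],[0,0,0],[0,0,0],[0,0,0],[0,0,0]]}'
```

```text
fin [0.43788148 0.30284356] seat [0.44228193 0.29916717]
time: 44.57
tool_pos: [0.4428, 0.297, 0.3061]
tool_rot: [2.573, 1.802, 0.002]
wrist_force: [-0.0, 0.1, -1.5]
opening: 0.027
grip_force: 45.9
```

```bash
python3 -m inch '{"xyz":[[0,0,0.3],[0,0,0.3],[0,0,0.3],[0,0,0],[0,0,0]],"rotation":[[0,0,0],[0,0,0],[0,0,0],[0,0,0],[0,0,0]]}'
python3 -m inch '{"xyz":[[0,0,0.2],[0,0,0.2],[0,0,0.2],[0,0,0],[0,0,0]],"rotation":[[0,0,0],[0,0,0],[0,0,0],[0,0,0],[0,0,0]]}'
```

```text
time: 44.98
tool_pos: [0.4424, 0.2969, 0.2963]
tool_rot: [-2.573, -1.802, -0.0]
wrist_force: [0.3, -0.2, -1.0]
opening: 0.0276
grip_force: 45.9
time: 45.4
tool_pos: [0.4425, 0.2969, 0.2903]
tool_rot: [-2.573, -1.802, -0.0]
wrist_force: [0.5, 0.0, -1.2]
opening: 0.0272
grip_force: 45.9
```

Foot at 0.259, 3 mm from the seat, with no contact force.

```bash
python3 -m inch '{"xyz":[[0,0,0.13],[0,0,0.1],[0,0,0],[0,0,0]],"rotation":[[0,0,0],[0,0,0],[0,0,0],[0,0,0]]}'
python3 -m inch '{"xyz":[[0,0,0.06],[0,0,0],[0,0,0]],"rotation":[[0,0,0],[0,0,0],[0,0,0]]}'
python3 -m inch '{"xyz":[[0,0,0.05],[0,0,0],[0,0,0]],"rotation":[[0,0,0],[0,0,0],[0,0,0]]}'
```

```text
time: 45.73
tool_pos: [0.4425, 0.2969, 0.2881]
tool_rot: [-2.573, -1.802, -0.001]
wrist_force: [0.2, 0.3, -0.2]
opening: 0.0272
grip_force: 45.9
time: 45.98
tool_pos: [0.4425, 0.2969, 0.2875]
tool_rot: [-2.573, -1.802, -0.001]
wrist_force: [-0.4, 0.3, -1.4]
opening: 0.027
grip_force: 45.9
time: 46.23
tool_pos: [0.4425, 0.2969, 0.287]
tool_rot: [-2.573, -1.802, -0.001]
wrist_force: [-0.2, 0.7, 0.1]
opening: 0.0272
grip_force: 45.9
```

```bash
python3 -m inch '{"xyz":[[0,0,0.04],[0,0,0],[0,0,0]],"rotation":[[0,0,0],[0,0,0],[0,0,0]]}'
python3 -m inch '{"xyz":[[0,0,0],[0,0,0],[0,0,0],[0,0,0],[0,0,0],[0,0,0]],"rotation":[[0,0,0],[0,0,0],[0,0,0],[0,0,0],[0,0,0],[0,0,0]]}' 0.4
python3 -m inch '{"xyz":[[0,0,-1],[0,0,-2],[0,0,-3],[0,0,-3],[0,0,-3],[-3,0,0],[-3,0,0],[-3,0,0]],"rotation":[[0,0,0],[0,0,0],[0,0,0],[0,0,0],[0,0,0],[0,0,0],[0,0,0],[0,0,0]]}'
python3 -m inch '{"xyz":[[-3,0,0],[-3,0,0],[-3,0,0],[-3,0,0],[0,0,0],[0,0,0],[0,0,0],[0,0,0]],"rotation":[[0,0,0],[0,0,0],[0,0,0],[0,0,0],[0,0,0],[0,0,0],[0,0,0],[0,0,0]]}'
python3 - <<'E'
from kin import *
T=ctrl.grab_frame("top");S=ctrl.grab_frame("scene"); cv2.imwrite("pics/p9.png",np.hstack([cv2.resize(S[160:300,130:270],(400,400),interpolation=2),cv2.resize(T[125:265,120:260],(400,400),interpolation=2)]))
E
```

```text
time: 46.48
tool_pos: [0.4426, 0.297, 0.287]
tool_rot: [-2.573, -1.802, -0.002]
wrist_force: [-0.3, 0.1, 3.0]
opening: 0.0269
grip_force: 46.4
time: 46.98
tool_pos: [0.4425, 0.2969, 0.2865]
tool_rot: [-2.573, -1.802, -0.0]
wrist_force: [0.3, 0.2, -0.1]
opening: 0.062
grip_force: 0.0
time: 47.65
tool_pos: [0.4111, 0.2115, 0.4075]
tool_rot: [2.572, 1.803, 0.002]
wrist_force: [-0.5, -1.3, 0.6]
opening: 0.0651
grip_force: 0.0
time: 48.32
tool_pos: [0.3709, 0.1002, 0.4067]
tool_rot: [-2.572, -1.803, -0.001]
wrist_force: [0.1, 0.2, -0.3]
opening: 0.0651
grip_force: 0.0
```

View pics/p9.png

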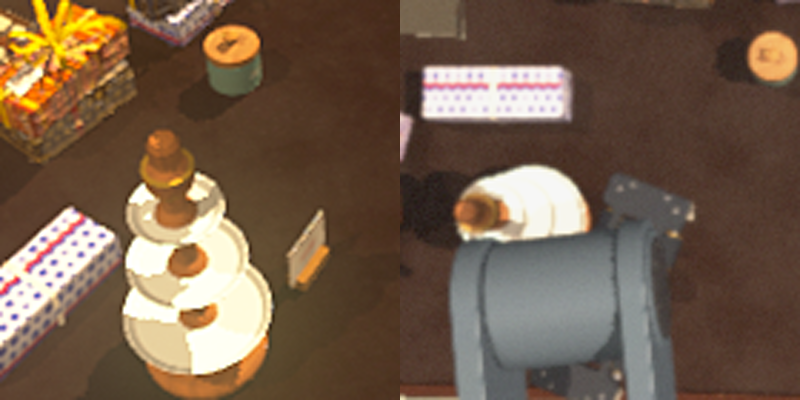

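The picture shows the full stack upright and level: finial at left crop (165,155), then the small, middle and large dishes below it. The bystanders in view have not moved and the robot is clear.

```bash
python3 -c "
from rig import ctrl
print(ctrl.close_job())"
```

```text
the job is handed in; nothing more can be done
None
```

The etagere is together on its base (large dish, middle dish, small dish, finial): each part went down to its seat height, the final picture shows the stack upright and level, and I handed the job in with the arm clear at about 48 s.

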